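# Gather two packets in the coaxial-knob jig

## Task

Lay the large and the small packet flat and side by side in the tray of the gathering jig, each with its long side across the tray and both between the end stop and the sprung pad, ready for banding. Then wind the pad in with the small inner (upper) knob, clockwise, until the packets are pushed together against the end stop and the pad's springs are clearly pressed in but not bottomed. The wide outer knob under it holds the setting of the side fence and must not turn; leave everything else on the table where it stands.

Things in the scene. Friction and masses are not known exactly. Their poses are not given: they have to be found in the camera images.
- jig: Fixed gathering jig: grey base plate 170 x 284 mm with a low aluminium-walled tray on it. Origin at the table top under the tray's middle; x across the tray (near wall to side fence), y along the row (end stop towards knobs), z up. Tray floor 6 mm, top of all walls 24 mm above the table, so packets stand out above the walls. Fixed near wall: inner face at jig x = -64 mm.
- end_stop: Fixed aluminium wall across the tray at its -y end, 126 x 10 x 18 mm; origin in the middle of its underside, axes as the jig.
- stop_face (a point): Middle of the end stop's inner face (looking to jig +y), at the level of the tray floor, jig y = -95 mm. The row is pressed against this face.
- fence_face (a point): Point on the inner face (looking to jig -x) of the side fence, at the level of the tray floor and jig y = 0. The fence is an aluminium bar 256 x 10 x 18 mm along jig y that the outer knob has set 129 to 134 mm from the near wall's inner face, a few mm more than the large packet's length.
- pad: Sprung pad: aluminium plate 100 x 7 x 16 mm with a rubber face that looks to jig -y. Top 24 mm above the table. Origin in the middle of its face at floor level, axes as the jig. It starts 157 to 167 mm from the end stop's face.
- carriage: Dark bar 84 x 12 x 16 mm that carries the pad on two spring pins, 14 mm behind the pad's face, with a toothed rack into the knobs' gear housing. Origin where the middle of the pad's face is while the springs are free, at floor level; axes as the jig. Pressing the pad moves it up to 6 mm to carriage +y (bottomed); the springs push with 4 N at 0 and 9 N at 6 mm.
- pad_face (a point): Middle of the pad's rubber face, 15 mm above the table; moves with the pad. When the packets are tight against the stop it is 66 + 55 = 121 mm from the stop's face.
- inner_knob (a joint): Angle of the inner (upper, small) knob, rad, starts at 0.05 to 0.6, end of travel 3.3; grows as the knob turns clockwise seen from above and winds carriage and pad 18 mm per rad towards the end stop (jig -y). Friction about 0.22 N m; it stays where it is left. It takes 2 to 2.7 rad in all, so a new grip is needed on the way.
- inner_knob_top (a point): Centre of the top of the inner knob, on the axis common to both knobs, 100 mm above the table. The inner knob is a round black fluted knob, 40 mm in diameter, 31 mm high (69 to 100 mm above the table), with an aluminium cap. Both knobs stand on a gear housing 70 x 70 mm, top 46 mm above the table, centred at jig x = 0, y = 137 mm.
- outer_knob (a joint): Angle of the outer (lower, wide) knob, rad, starts at 0.05 to 0.4; turns anticlockwise from above to close the side fence, 12 mm per rad. Friction only about 0.1 N m: it turns if it is rubbed or leant on. Leave it.
- outer_knob_rim (a point): Point on the top edge of the outer knob, 36 mm from the axis, 64 mm above the table. The outer knob is a flat knurled aluminium disc, 76 mm in diameter, 48 to 64 mm above the table, concentric with and directly under the inner knob (5 mm gap).
- large_packet: The larger closed carton packet, 66 x 120 x 50 mm (x, y, z), 0.14 to 0.28 kg, rigid; origin in the middle of its underside, z up. Grip across the 66 mm side. It starts flat on the table to the right or to the left of the jig, its long side pointing roughly away from the robot.
- small_packet: The smaller closed carton packet, 55 x 100 x 38 mm (x, y, z), 0.17 to 0.31 kg, rigid; origin in the middle of its underside, z up. Grip across the 55 mm side. It starts on the other side of the jig from the large packet, its long side pointing roughly away from the robot.
- switch_box (a point): Obstacle, not part of the job: centre of a fixed switch box, 65 x 70 x 115 mm, on the thin lamp post that stands on the table behind the right-hand packet; the box is 380 to 500 mm above the table, at wrist height. Pass in front of it (nearer to the robot).
- tool_jar: Bystander: jar with handles standing in it, 77 mm wide, 162 mm tall, behind and right of the jig; origin in the middle of its underside.
- jar_tall: Bystander: black ink jar, 84 mm wide, 108 mm tall, left of the jig near the table edge; origin in the middle of its underside.
- jar_short: Bystander: black ink jar, 88 mm wide, 90 mm tall, behind the other ink jar; origin in the middle of its underside.
- card_deck: Bystander: stack of blank cards 66 x 95 x 16 mm towards the table's right edge, beyond the right-hand packet; origin in the middle of its underside.

How it is judged (in metres and radians):
On the way, in this order (a step that is already met when the one before it is completed fails the run):
1. both packets lie flat in the tray, side by side with their long sides across it, at rest and let go (z of large_packet in the frame of jig between 0.003 and 0.011 m and x of large_packet in the frame of jig between -0.012 and 0.018 m and angle between each of large_packet, small_packet's own z axis and vertical below 0.1 rad and angle between the x axis of each of large_packet, small_packet and the y axis of jig, either way round below 0.2 rad and y of each of large_packet, small_packet in the frame of jig above -0.098 m and z of small_packet in the frame of jig between 0.003 and 0.011 m and x of small_packet in the frame of jig between -0.022 and 0.028 m and linear speed of each of large_packet, small_packet below 0.02 m/s and contact force between the fingers and large_packet below 0.1 N and contact force between the fingers and small_packet below 0.1 N), for 0.1 s.
2. the pad is wound in and presses on the row (y of pad_face in the frame of carriage above 0.001 m and velocity of joint inner_knob below 1 rad/s and ((contact force between end_stop and large_packet above 0.3 N and contact force between large_packet and small_packet above 0.3 N and contact force between small_packet and pad above 0.5 N) or (contact force between end_stop and small_packet above 0.3 N and contact force between small_packet and large_packet above 0.3 N and contact force between large_packet and pad above 0.5 N))), for 0.2 s.
At the end, for the whole second after the job is handed in: Both packets lie flat in the tray with their long sides across it (within 0.2 rad), in either order; end stop, packet, packet and pad all touch and press on one another, the pad's springs are pressed in by 1 to 5.6 of their 6 mm, and the rim of the outer knob is within 5 mm of where it was (z of large_packet in the frame of jig between 0.003 and 0.011 m and x of large_packet in the frame of jig between -0.012 and 0.018 m and angle between each of large_packet, small_packet's own z axis and vertical below 0.1 rad and angle between the x axis of each of large_packet, small_packet and the y axis of jig, either way round below 0.2 rad and y of each of large_packet, small_packet in the frame of jig above -0.098 m and z of small_packet in the frame of jig between 0.003 and 0.011 m and x of small_packet in the frame of jig between -0.022 and 0.028 m and linear speed of each of large_packet, small_packet below 0.02 m/s and ((contact force between end_stop and large_packet above 0.3 N and contact force between large_packet and small_packet above 0.3 N and contact force between small_packet and pad above 0.5 N) or (contact force between end_stop and small_packet above 0.3 N and contact force between small_packet and large_packet above 0.3 N and contact force between large_packet and pad above 0.5 N)) and y of pad_face in the frame of carriage between 0.001 and 0.0056 m and distance of outer_knob_rim from where it was at the start of the episode below 0.005 m).
It fails at once if the outer knob is turned (its rim moves more than 5 mm) (distance of outer_knob_rim from where it was at the start of the episode above 0.005 m).
It fails at once if a bystander (tool jar, ink jars, card stack) is pushed more than 30 mm or tipped (distance of any of tool_jar, jar_tall, jar_short, card_deck from where it was at the start of the episode above 0.03 m or angle between any of tool_jar, jar_tall, jar_short, card_deck's own z axis and vertical above 0.4 rad).
It also fails if it takes over 67 s, if anything falls off the work surface, if the arm or the gripper's body presses on something with over 40 N, if the wrist force passes 120 N, or if a joint passes its speed limit or range.

## Robot

A 6-joint arm with a two-finger parallel gripper is mounted at the origin on a cart in front of the work surface, level with it; the furniture and walls round the work are solid. World frame = base frame: x ahead of the robot, y to its left, z up, the work surface at z = 0. Lengths are in mm, angles in rad, forces in N, time in s.
With the tool pointing down it reaches from about 275 to 1000 mm from the base axis. Payload 8.4 kg.
Tool frame: the origin (TCP) lies at the centre of the arm's flange, where the gripper is bolted on; the fingertips stand 173 mm ahead of it and the grasp point (between the pads) lies 155 mm ahead of it (r.nose_length is the distance from the TCP to the fingertips, in mm); z points along the fingers, y is the direction in which the jaws open and shut (so a half turn about z gives the same grasp; the last joint's range is limited). The gripper opens to 85 mm and grips with 20 to 120 N. Pads are 22 mm wide; open, the fingers measure 114 mm over their backs; the gripper's body (76 mm by 85 mm) begins 54 mm behind the grasp point. The pads swing forward as they close: fully open they stand 13 mm farther back than shut.
Start: joints at [-1.246, 0.353, 1.633, -0, 1.155, -0.002], TCP at [200.633, -591.926, 404.681] pointing down, gripper open.
Joint ranges: [-2.63, 2.63], [-0.92, 2.1], [0.06, 2.66], [-1.3, 4.44], [0, 2.69], [-3.02, 3.02]. Speed limits (rad/s): [2.22, 2.22, 2.79, 3.14, 3.14, 3.14].

## Interface

Orientations are given as [roll, pitch, yaw] about the fixed x, y, z axes, in that order (R = Rz(yaw) Ry(pitch) Rx(roll)).
In Python, from rig import r, grab_frame, workorder gives the robot as it stands.
- The arm moves only by the tool carry_out, never from a script. Its argument "steps" is a list that holds one entry, the list of rows, each a list of 5 numbers: the opening in per cent of the stroke, from 0 (shut) to 100 (fully open), then the shift along the tool's x, y, z in m, then the turn about the tool's z in degrees. In form: [[[jaw, x, y, z, spin], ...]]. A call has 1 to 8 rows; each row is the pose to reach, as a shift and turn from the pose measured when the call began, along the tool's axes at that moment; what a row does not reach only later rows make up. A row lasts 1/10 s, in which the tool goes at most 50 mm and 8.59 degrees, less where a joint would pass 70% of its speed; a pose out of reach is approached as far as the arm can. A call with a gripper value outside its range is refused whole. The fingers move at their own pace and stop on an object; "squeeze" is the grip in N (left out, the last holds). Time passes only in rows, so rows that repeat a pose let the fingers close. It gives the time, the measured TCP pose, the force and the opening at its end, in the units of the state.
- r.sense(): the state, without advancing time (a new reading comes with each control period).
- grab_frame(name): name is "scene" or "top"; returns a dict with "image" (384x512x3 uint8, red, green, blue), "intrinsics" (3x3 intrinsics, pixels), "eye" and "rotation" of the camera in the world. Camera axes: x right, y up, looking along -z (the intrinsics and any distortion apply to the point x, -y, -z); pixel columns grow to the right and rows downward; lengths in mm; the calibration is good to about 2 mm. A picture is of the moment at which its call begins. There is no depth.
- workorder.sign_off(): hands the job in, once; it reports no verdict.
The state is a dict: "clock": time; "qpos": joint angles; "qvel": joint speeds; "joint_efforts": joint torques, N m; "eef_pos": TCP position; "tcp_rot": TCP orientation; "contact_force": force on the tool from outside, world axes, zero at the start; "wrist_torque": the same for the moment, N m; "opening": opening from 0.0 (shut) to 1.0 (fully open).
Only numpy, scipy, OpenCV 4.12 (cv2) and the standard library are available. Lean on these libraries where they do the work, as an engineer would, in place of code of your own. Each camera call takes 0.05 s, during which the arm holds its last target.

## Working session

There is one attempt and no reset: what is moved stays moved. The work goes in short steps, Python scripts to look and compute and a tool call to move; the robot and the scene stay as the last step left them, time stands still between calls to the robot, and variables do not carry over. Pictures are saved under pics/ and viewed, and the job is handed in when it is done.

Besides the shell and the picture viewer there is one more tool, called as name(argument=value, ...), one argument or row to a line, values as JSON. carry_out: Moves the arm, as the interface text tells. Its arguments: {"type":"object","properties":{"steps":{"type":"array","items":{"type":"array","items":{"type":"array","items":{"type":"number"}}}},"squeeze":{"type":"number"}},"required":["steps"]}

```bash
mkdir -p pics; ls; python3 - <<'E'
from rig import r, grab_frame, workorder
import cv2
print(r.sense())
for n in("scene","top"):
    f=grab_frame(n);cv2.imwrite(f"pics/{n}0.png",f["image"][:,:,::-1]);print(n,f["intrinsics"],f["eye"],f["rotation"],[k for k in f])
E
```

```text
pics
{'clock': 0.0, 'qpos': array([-1.24641424e+00,  3.53642771e-01,  1.63413640e+00, -1.40616564e-05,
        1.15517880e+00, -2.38876800e-03]), 'qvel': array([1.79343523e-03, 6.65891378e-04, 4.82682211e-05, 1.62575006e-03,
       3.71529481e-04, 6.97707903e-04]), 'joint_efforts': array([-3.79795732e-03, -6.05252981e+01, -3.42067587e+01, -1.77657371e-04,
        9.45191598e-03,  2.04284657e-05]), 'eef_pos': array([ 200.54678343, -591.70478207,  403.96389822]), 'tcp_rot': array([-3.14022731e+00,  9.59531826e-06,  3.26776545e-01]), 'contact_force': array([ 0.32460463, -0.28464902,  0.52039249]), 'wrist_torque': array([-0.01787545, -0.02541844, -0.00363044]), 'opening': 1.000340446907896}
scene [[497.26500077   0.         257.74851607]
 [  0.         497.26500077 192.35103484]
 [  0.           0.           1.        ]] [-138.14629023  999.82836109 1790.30165601] [ 0.6754363   0.00501144 -2.51993228] ['image', 'intrinsics', 'eye', 'rotation']
top [[497.51295383   0.         254.66172108]
 [  0.         497.51295383 193.46705772]
 [  0.           0.           1.        ]] [  12.74449425  -62.07931026 1822.70170191] [ 0.36496121 -0.00348684 -1.44021162] ['image', 'intrinsics', 'eye', 'rotation']
```

View pics/scene0.png

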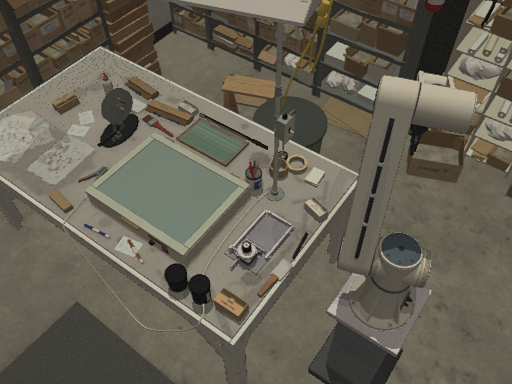

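View pics/top0.png

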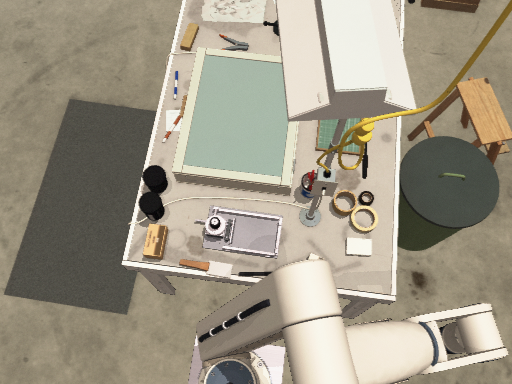

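```bash
cat > h.py <<'E'
import numpy as np, cv2
from scipy.spatial.transform import Rotation as R
from rig import r, grab_frame, workorder
def cam(n):
    f=grab_frame(n); f["R"]=R.from_euler("xyz",f["rotation"]).as_matrix(); return f
def proj(f,P):
    p=(np.atleast_2d(P)-f["eye"])@f["R"]; p=p*[1,-1,-1]
    q=p@f["intrinsics"].T; return q[:,:2]/q[:,2:]
def ray(f,uv):
    uv=np.atleast_2d(uv).astype(float); q=np.c_[uv,np.ones(len(uv))]@np.linalg.inv(f["intrinsics"]).T
    return (q*[1,-1,-1])@f["R"].T
def onz(f,uv,z):
    d=ray(f,uv); return f["eye"]+d*((z-f["eye"][2])/d[:,2:])
def tri(f1,u1,f2,u2):
    a=[];b=[]
    for f,u in((f1,u1),(f2,u2)):
        d=ray(f,u)[0];d/=np.linalg.norm(d);M=np.eye(3)-np.outer(d,d);a.append(M);b.append(M@f["eye"])
    x=np.linalg.solve(sum(a),sum(b)); return x,[np.linalg.norm(M@x-v) for M,v in zip(a,b)]
def crop(f,name,u0,v0,u1,v1,s):
    c=cv2.resize(f["image"][v0:v1,u0:u1,::-1],None,fx=s,fy=s,interpolation=cv2.INTER_CUBIC); cv2.imwrite("pics/"+name,c)
E
python3 - <<'E'
from h import *
t=cam("top");s=cam("scene")
print(proj(t,[[0,0,0],[500,0,0]]),proj(s,[[0,0,0],[500,0,0]]),proj(t,r.sense()["eef_pos"]))
crop(t,"t1.png",120,155,300,290,4); crop(s,"s1.png",155,160,345,320,4)
E
```

```text
[[234.31283261 384.98114556]
 [253.48049101 244.25383206]] [[379.64485226 299.44053956]
 [274.61482098 237.66668977]] [[452.66745299 337.92559856]]
```

View pics/t1.png

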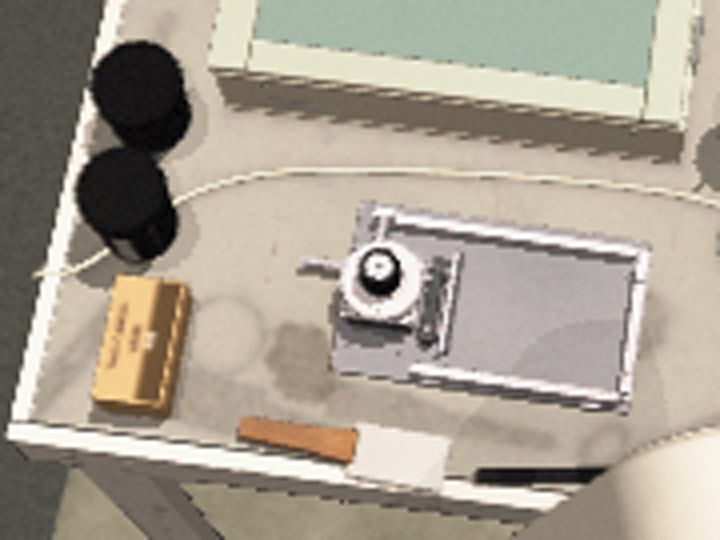

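View pics/s1.png

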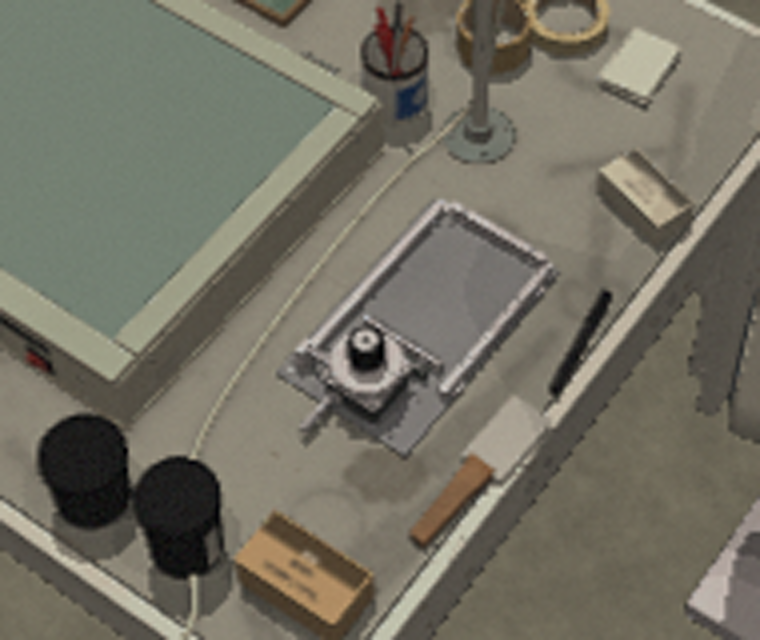

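```bash
python3 - <<'E'
from h import *
t=cam("top");s=cam("scene")
crop(t,"t2.png",198,200,288,262,8); crop(s,"s2.png",218,205,298,275,8)
crop(s,"s3.png",295,190,335,230,14); crop(t,"t3.png",130,215,180,265,12)
E
```

```text
(no output)
```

View pics/t2.png

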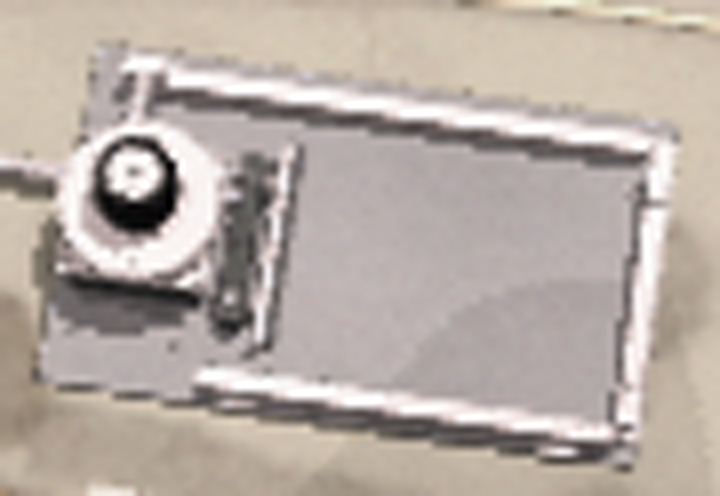

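View pics/s2.png

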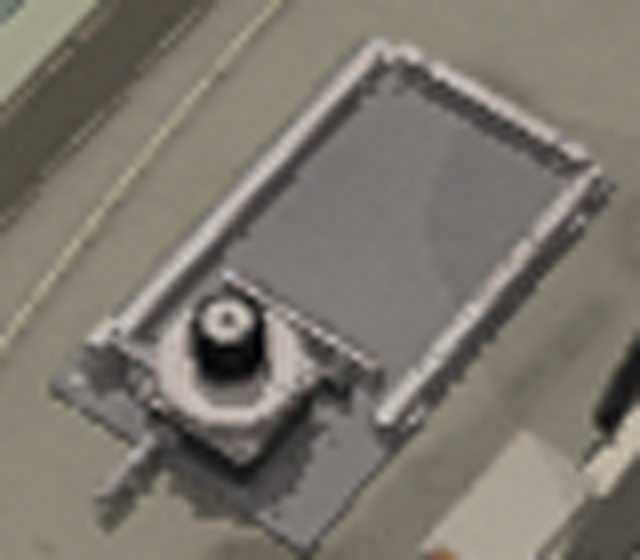

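View pics/s3.png

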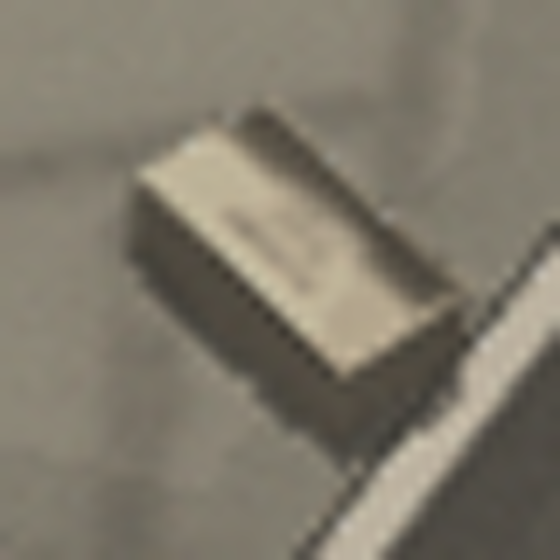

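View pics/t3.png

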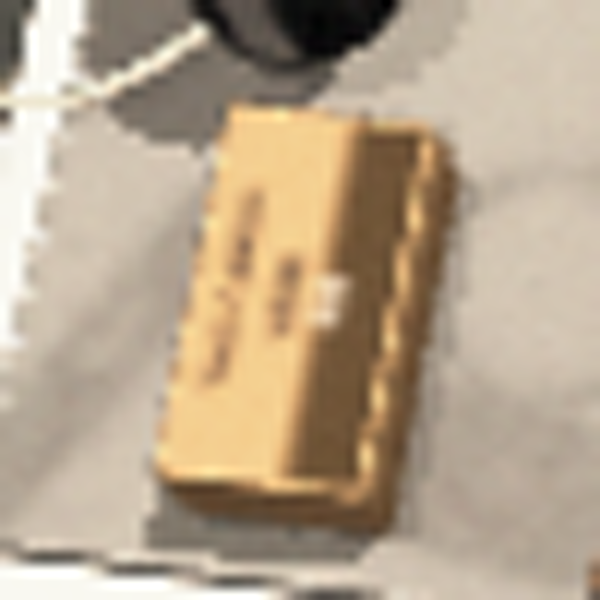

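```bash
cat > m.py <<'E'
from h import *
def o(c,u0,v0,s): return (np.atleast_2d(c)+.5)/s-.5+[u0,v0]
t=cam("top");s=cam("scene")
L=onz(t,o([(232,105),(435,130),(370,495),(160,475)],130,215,12),50)
print("L",L.round(1)[:,:2],L.mean(0).round(1),np.linalg.norm(np.diff(L,axis=0),axis=1).round(1))
S=onz(s,o([(140,172),(262,105),(460,298),(345,375)],295,190,14),38)
print("S",S.round(1)[:,:2],S.mean(0).round(1),np.linalg.norm(np.diff(S,axis=0),axis=1).round(1))
kt=o((133,180),198,200,8);ks=o((228,320),218,205,8)
print("knob",onz(t,kt,100),onz(s,ks,100),tri(t,kt,s,ks))
print("near inner T",onz(t,o([(215,368),(615,428)],198,200,8),24).round(1))
print("stop inner T",onz(t,o([(648,165),(612,425)],198,200,8),24).round(1))
print("fence inner T",onz(t,o([(165,88),(645,155)],198,200,8),24).round(1))
print("pad face T",onz(t,o([(300,148),(268,348)],198,200,8),24).round(1))
print("near inner S",onz(s,o([(375,415),(585,172)],218,205,8),24).round(1))
print("stop inner S",onz(s,o([(395,60),(575,170)],218,205,8),24).round(1))
print("fence inner S",onz(s,o([(130,340),(380,58)],218,205,8),24).round(1))
print("pad face S",onz(s,o([(230,268),(380,360)],218,205,8),24).round(1))
print("plate T",onz(t,o([(98,42),(40,378)],198,200,8),6).round(1))
E
python3 m.py
```

```text
L [[515.3 395.2]
 [515.6 331.2]
 [399.3 328.4]
 [397.1 392.8]] [456.8 361.9  50. ] [ 64.  116.3  64.4]
S [[ 485.6 -212.9]
 [ 468.3 -258.4]
 [ 377.4 -228.7]
 [ 391.3 -182.4]] [ 430.7 -220.6   38. ] [48.7 95.6 48.4]
knob [[536.77371258 148.70703248 100.        ]] [[539.12477102 149.64583076 100.        ]] (array([538.34537086, 149.06495615,  98.82710329]), [np.float64(1.1749251753403267), np.float64(1.1749251753403225)])
near inner T [[474.4 105.6  24. ]
 [470.5 -82.1  24. ]]
stop inner T [[599.3 -82.8  24. ]
 [471.7 -80.6  24. ]]
fence inner T [[607.3 150.2  24. ]
 [604.1 -80.8  24. ]]
pad face T [[586.   82.   24. ]
 [487.2  82.6  24. ]]
near inner S [[473.4 114.   24. ]
 [468.7 -76.1  24. ]]
stop inner S [[595.2 -78.3  24. ]
 [473.8 -74.1  24. ]]
fence inner S [[604.  151.1  24. ]
 [602.8 -74.6  24. ]]
pad face S [[588.1  84.6  24. ]
 [490.4  85.3  24. ]]
plate T [[632.3 188.1   6. ]
 [463.5 188.    6. ]]
```

```bash
python3 - <<'E'
from h import *
print(r.nose_length)
t=cam("top");s=cam("scene")
print(onz(s,(275,193),0),onz(t,(311,217),0))
crop(t,"t4.png",280,150,400,270,6); crop(s,"s4.png",250,90,330,210,5)
E
```

```text
173.4
[[ 637.43221545 -203.8261266     0.        ]] [[ 636.35763999 -205.57893475    0.        ]]
```

View pics/t4.png

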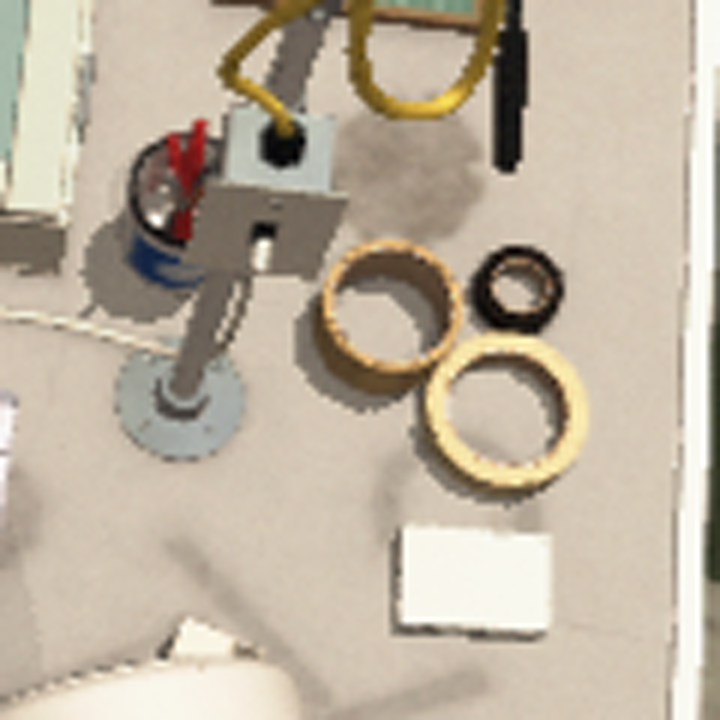

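View pics/s4.png

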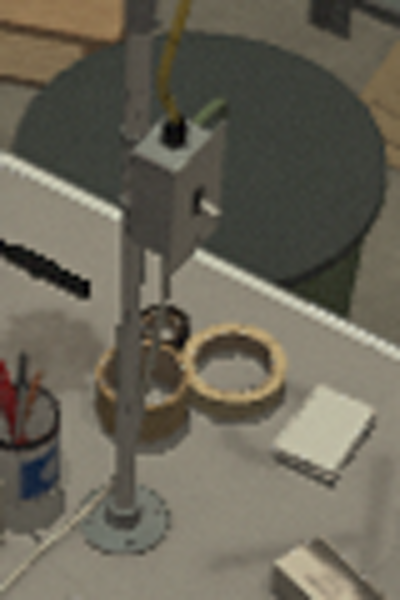

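```bash
cat > go.py <<'E'
import sys
from h import *
def go(x,y,z,yaw):
    s=r.sense();M=R.from_euler("xyz",s["tcp_rot"]).as_matrix()
    d=M.T@(np.array([x,y,z])-s["eef_pos"])/1000
    dy=(yaw-s["tcp_rot"][2]+np.pi/2)%np.pi-np.pi/2
    print("t",round(s["clock"],2),"pos",s["eef_pos"].round(1),"rot",s["tcp_rot"].round(3),"q",s["qpos"].round(2),"open",round(s["opening"],3),"F",s["contact_force"].round(1))
    print("shift",d.round(4),"spin",round(-np.degrees(dy),2))
if __name__=="__main__": go(*map(float,sys.argv[1:5]))
E
python3 go.py 457 362 320 0.022
```

```text
t 0.5 pos [ 200.6 -591.9  404.7] rot [-3.142 -0.     0.327] q [-1.25  0.35  1.63  0.    1.16 -0.  ] open 0.997 F [-0.1  0.2 -0. ]
shift [ 0.549  -0.8211  0.0847] spin 17.46
```

carry_out(
  steps=[
    [[100, 0.549, -0.821, 0.085, 17.5], [100, 0.549, -0.821, 0.085, 17.5], [100, 0.549, -0.821, 0.085, 17.5], [100, 0.549, -0.821, 0.085, 17.5], [100, 0.549, -0.821, 0.085, 17.5], [100, 0.549, -0.821, 0.085, 17.5], [100, 0.549, -0.821, 0.085, 17.5], [100, 0.549, -0.821, 0.085, 17.5]],
  ],
)

```text
clock: 1.3
eef_pos: [304.1, -205.3, 370.6]
tcp_rot: [3.141, -0.001, 0.021]
contact_force: [1.5, 1.2, 0.4]
opening: 1.002
```

```bash
python3 go.py 457 362 320 0.022
```

```text
t 1.3 pos [ 304.1 -205.3  370.6] rot [ 3.141e+00 -1.000e-03  2.100e-02] q [-0.6  -0.02  2.18  0.    0.98  0.95] open 1.002 F [1.5 1.2 0.4]
shift [ 0.1645 -0.5641  0.0504] spin -0.08
```

carry_out(
  steps=[
    [[100, 0.164, -0.564, 0.05, 0], [100, 0.164, -0.564, 0.05, 0], [100, 0.164, -0.564, 0.05, 0], [100, 0.164, -0.564, 0.05, 0], [100, 0.164, -0.564, 0.05, 0], [100, 0.164, -0.564, 0.05, 0], [100, 0.164, -0.564, 0.05, 0], [100, 0.164, -0.564, 0.05, 0]],
  ],
)

```text
clock: 2.1
eef_pos: [407.3, 180.3, 336.7]
tcp_rot: [3.141, -0.002, 0.021]
contact_force: [0.5, -0.5, 0.5]
opening: 1.005
```

```bash
python3 go.py 457 362 320 0.022;  python3 - <<'E'
from h import *
t=cam("top");s=cam("scene")
crop(t,"t5.png",260,210,320,270,12); crop(t,"t6.png",200,195,290,260,8)
crop(s,"s5.png",150,180,350,330,4)
E
```

```text
t 2.1 pos [407.3 180.3 336.7] rot [ 3.141e+00 -2.000e-03  2.100e-02] q [ 0.41  0.16  2.07 -0.    0.91  1.96] open 1.005 F [ 0.5 -0.5  0.5]
shift [ 0.0535 -0.1806  0.0168] spin -0.05
```

View pics/t5.png

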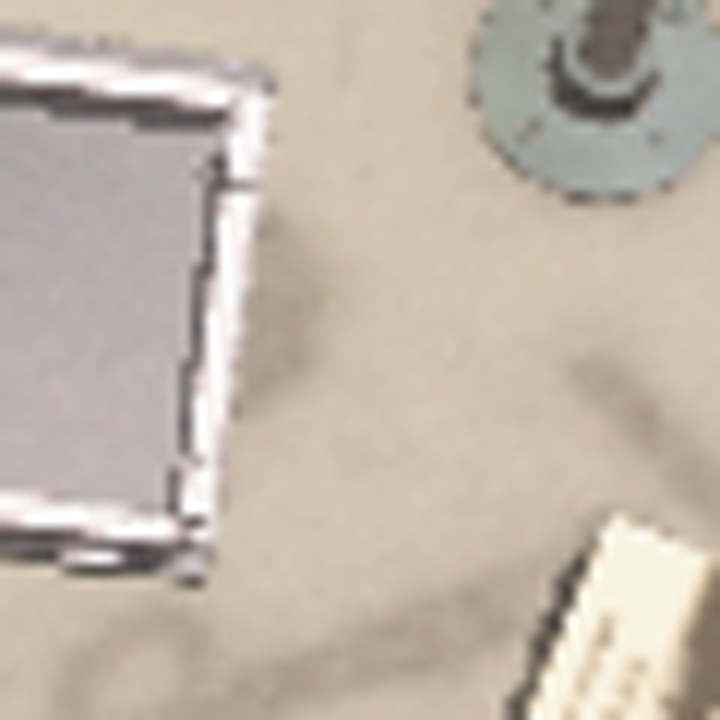

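View pics/s5.png

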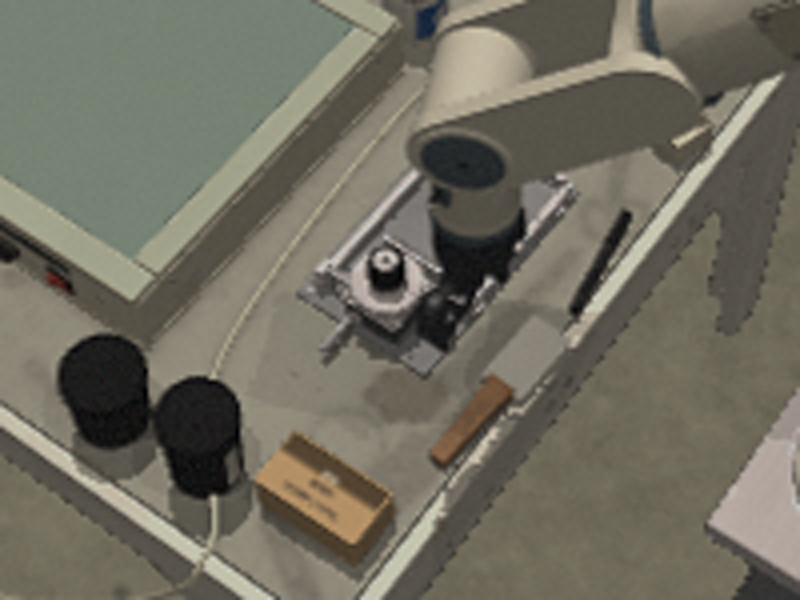

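```bash
python3 - <<'E'
from h import *
t=cam("top");s=cam("scene")
crop(t,"t7.png",285,240,335,280,14)
# predicted large top corners in s5 crop coordinates
c,yw=np.array([456.8,361.9]),0.022
ax=np.array([np.cos(yw),np.sin(yw)]);n=np.array([-ax[1],ax[0]])
P=[np.r_[c+a*60*ax+b*33*n,50] for a,b in((1,1),(1,-1),(-1,-1),(-1,1))]
print(((proj(s,P)-[150,180])*4).round()); print(((proj(t,P)-[130,215])*12).round())
E
```

```text
[[252. 476.]
 [293. 425.]
 [394. 488.]
 [354. 542.]]
[[224.  97.]
 [434. 119.]
 [366. 496.]
 [151. 472.]]
```

View pics/t7.png

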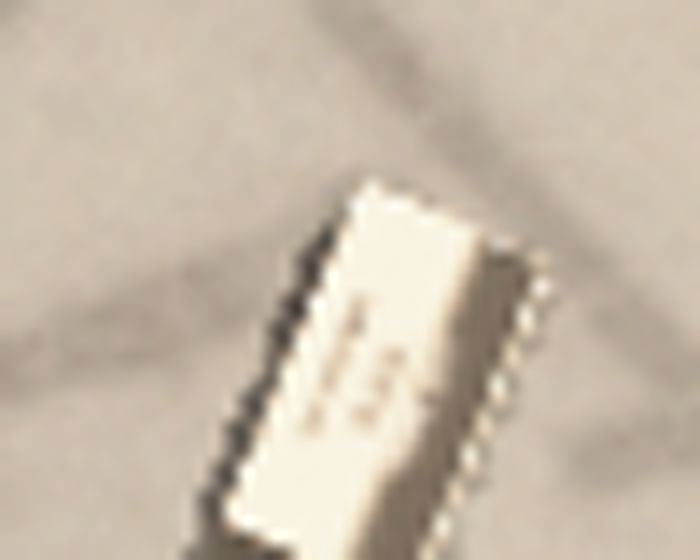

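```bash
python3 - <<'E'
from h import *
t=cam("top");s=cam("scene")
crop(t,"t8.png",290,245,340,295,12)
crop(s,"s6.png",205,280,255,325,14)
E
```

```text
(no output)
```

View pics/t8.png

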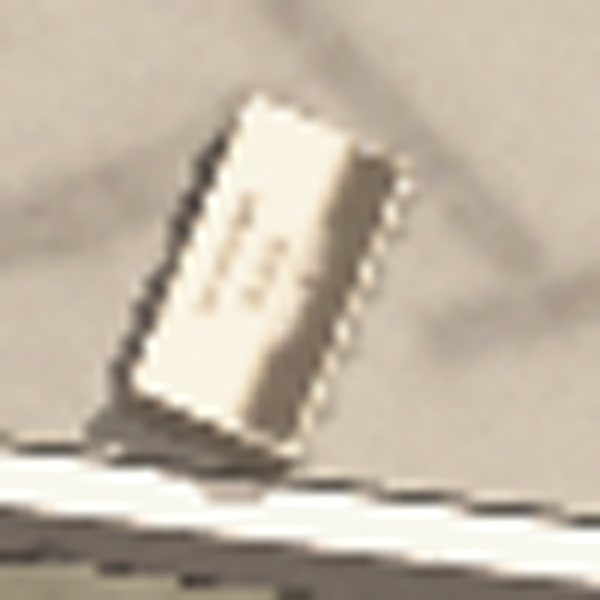

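View pics/s6.png

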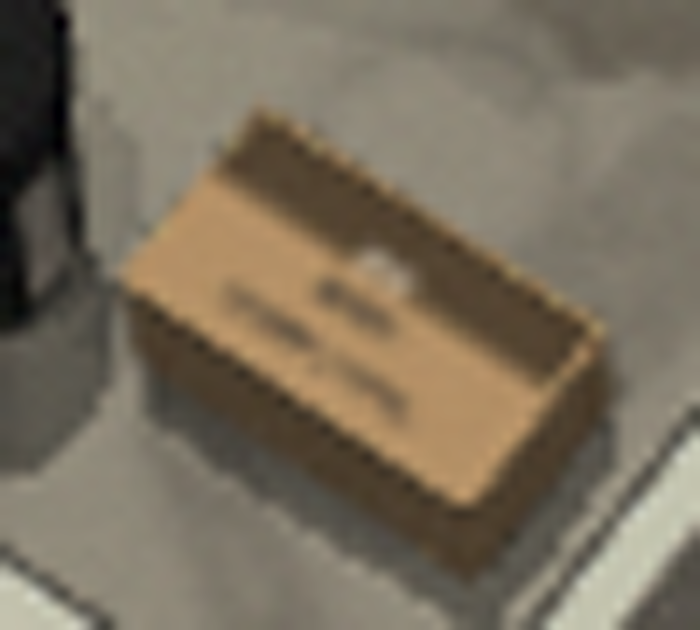

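```bash
python3 - <<'E'
from h import *
def o(c,u0,v0,s): return (np.atleast_2d(c)+.5)/s-.5+[u0,v0]
t=cam("top");s=cam("scene")
for n,P in(("L",onz(s,o([(122,272),(258,108),(605,330),(468,500)],205,280,14),50)),("S",onz(t,o([(258,95),(410,165),(295,450),(135,385)],290,245,12),38))):
    d=P[0]+P[1]-P[2]-P[3]
    print(n,P.round(1)[:,:2].tolist(),P.mean(0).round(1),np.linalg.norm(np.diff(P,axis=0),axis=1).round(1),np.arctan2(d[1],d[0]))
E
```

```text
L [[515.2, 395.4], [515.7, 334.5], [397.4, 332.6], [397.9, 393.7]] [456.6 364.1  50. ] [ 60.9 118.3  61.1] 0.015384813644414444
S [[486.8, -215.1], [471.1, -263.0], [379.6, -235.9], [392.9, -186.4]] [ 432.6 -225.1   38. ] [50.5 95.4 51.2] -0.2922739548510069
```

```bash
python3 - <<'E'
from h import *
t=cam("top");s=cam("scene")
print(onz(t,[(150,198),(154,174)],108).round(), onz(s,[(155+178/4,160+483/4),(155+85/4,160+450/4)],108).round())
E
python3 go.py 457 363 270 0.02
```

```text
[[595. 396. 108.]
 [691. 401. 108.]] [[583. 387. 108.]
 [679. 411. 108.]]
t 2.6 pos [407.1 176.9 336.8] rot [ 3.141e+00 -1.000e-03  1.900e-02] q [ 0.41  0.16  2.07 -0.    0.91  1.96] open 0.999 F [0.7 0.4 1.1]
shift [ 0.0533 -0.1852  0.0668] spin -0.07
```

carry_out(
  steps=[
    [[100, 0.053, -0.185, 0.067, 0], [100, 0.053, -0.185, 0.067, 0], [100, 0.053, -0.185, 0.067, 0], [100, 0.053, -0.185, 0.067, 0], [100, 0.053, -0.185, 0.067, 0], [100, 0.053, -0.185, 0.067, 0], [100, 0.053, -0.185, 0.067, 0]],
  ],
)

```text
clock: 3.3
eef_pos: [456.6, 361.5, 269.9]
tcp_rot: [3.14, -0.001, 0.018]
contact_force: [-1.0, -0.9, -0.7]
opening: 0.998
```

```bash
python3 go.py 457 363 195 0.02;  python3 - <<'E'
from h import *
t=cam("top");s=cam("scene")
crop(t,"t9.png",110,200,190,270,8); crop(s,"s9.png",175,220,275,330,5)
E
```

```text
t 3.3 pos [456.6 361.5 269.9] rot [ 3.14e+00 -1.00e-03  1.80e-02] q [ 0.67  0.45  1.83 -0.    0.86  2.22] open 0.998 F [-1.  -0.9 -0.7]
shift [ 0.0004 -0.0016  0.0749] spin -0.12
```

View pics/s9.png

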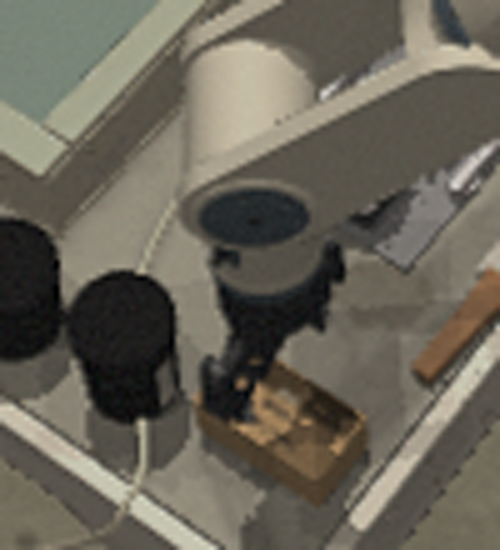

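carry_out(
  steps=[
    [[100, 0, -0.0015, 0.035, 0], [100, 0, -0.0015, 0.06, 0], [100, 0, -0.0015, 0.075, 0], [100, 0, -0.0015, 0.075, 0], [60, 0, -0.0015, 0.075, 0], [50, 0, -0.0015, 0.075, 0], [50, 0, -0.0015, 0.075, 0], [50, 0, -0.0015, 0.075, 0]],
  ],
  squeeze=40,
)

```text
clock: 4.2
eef_pos: [457.4, 363.2, 196.9]
tcp_rot: [-3.141, -0.003, 0.017]
contact_force: [0.1, -1.5, 7.9]
opening: 0.766
```

carry_out(
  steps=[
    [[50, 0, 0, -0.03, 0], [50, 0, 0, -0.08, 0], [50, 0, 0, -0.13, 0], [50, 0, 0, -0.13, 0]],
  ],
)

```text
clock: 4.6
eef_pos: [458.7, 364.6, 334.2]
tcp_rot: [-3.134, -0.013, 0.017]
contact_force: [-0.2, 0.1, -1.6]
opening: 0.764
```

```bash
python3 - <<'E'
from h import *
t=cam("top");s=cam("scene")
crop(t,"t10.png",110,180,210,270,8); crop(s,"s10.png",165,220,265,330,6)
print(r.sense()["eef_pos"])
E
```

```text
[457.05106499 363.27610179 328.48916106]
```

View pics/s10.png

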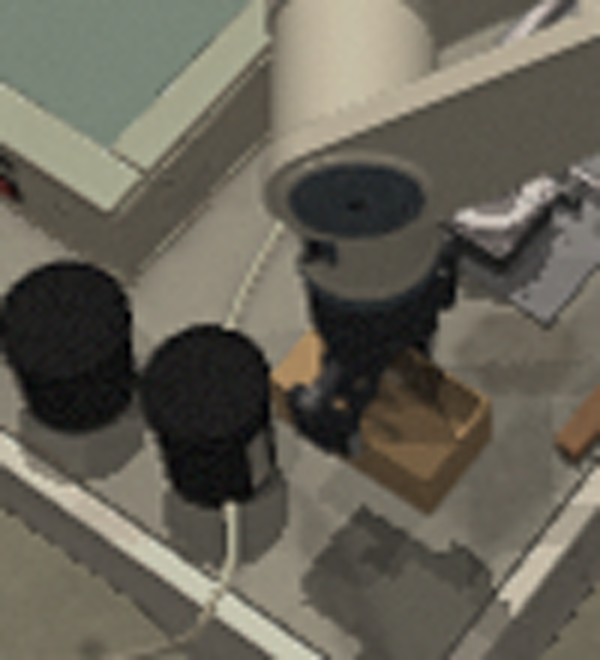

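View pics/t10.png

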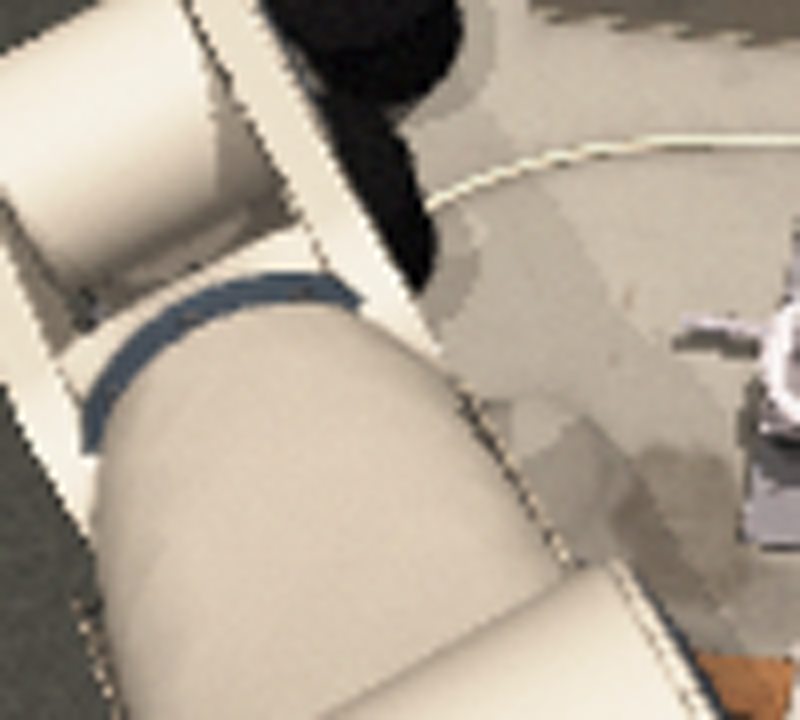

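```bash
python3 - <<'E'
from h import *
s=cam("scene"); p=r.sense()["eef_pos"]
print(p,(onz(s,[(165+(491.5)/6-.5,220+398/6-.5),(165+432/6-.5,220+473/6-.5)],50+p[2]-196.9)-p).round(1))
E
python3 go.py 539 -46 330 -0.017
```

```text
[456.5736354  362.86879665 326.84679623] [[ -55.1  -32.2 -146.9]
 [ -55.8   27.9 -146.9]]
t 4.75 pos [456.6 362.9 326.8] rot [-3.141e+00 -3.000e-03  1.700e-02] q [ 0.67  0.37  1.8  -0.    0.97  2.22] open 0.764 F [-0.2 -0.3 -1.7]
shift [ 0.0753  0.4102 -0.0033] spin 1.97
```

carry_out(
  steps=[
    [[50, 0.074, 0.408, -0.004, 2], [50, 0.074, 0.408, -0.004, 2], [50, 0.074, 0.408, -0.004, 2], [50, 0.074, 0.408, -0.004, 2], [50, 0.074, 0.408, -0.004, 2], [50, 0.074, 0.408, -0.004, 2], [50, 0.074, 0.408, -0.004, 2], [50, 0.074, 0.408, -0.004, 2]],
  ],
)

```text
clock: 5.55
eef_pos: [534.1, -31.3, 328.7]
tcp_rot: [-3.14, -0.0, -0.017]
contact_force: [1.3, 1.8, -1.5]
opening: 0.762
```

```bash
python3 go.py 536 -44 240 -0.017
```

```text
t 5.55 pos [534.1 -31.3 328.7] rot [-3.14  -0.    -0.017] q [-0.06  0.3   1.9   0.    0.94  1.53] open 0.762 F [ 1.3  1.8 -1.5]
shift [0.0022 0.0128 0.0887] spin -0.03
```

carry_out(
  steps=[
    [[50, 0.002, 0.013, 0.0, 0], [50, 0.002, 0.013, 0.03, 0], [50, 0.002, 0.013, 0.07, 0], [50, 0.002, 0.013, 0.089, 0], [50, 0.002, 0.013, 0.089, 0]],
  ],
)

```text
clock: 6.05
eef_pos: [533.5, -43.7, 235.5]
tcp_rot: [-3.14, 0.009, -0.018]
contact_force: [0.3, 0.4, -0.7]
opening: 0.762
```

```bash
python3 go.py 536 -44 205 -0.017; python3 - <<'E'
from h import *
t=cam("top");s=cam("scene")
crop(t,"t11.png",200,190,300,270,8); crop(s,"s11.png",215,195,315,285,8)
E
```

```text
t 6.05 pos [533.5 -43.7 235.5] rot [-3.14   0.009 -0.018] q [-0.08  0.44  1.95  0.    0.76  1.5 ] open 0.762 F [ 0.3  0.4 -0.7]
shift [0.0028 0.0003 0.0305] spin -0.03
```

View pics/s11.png

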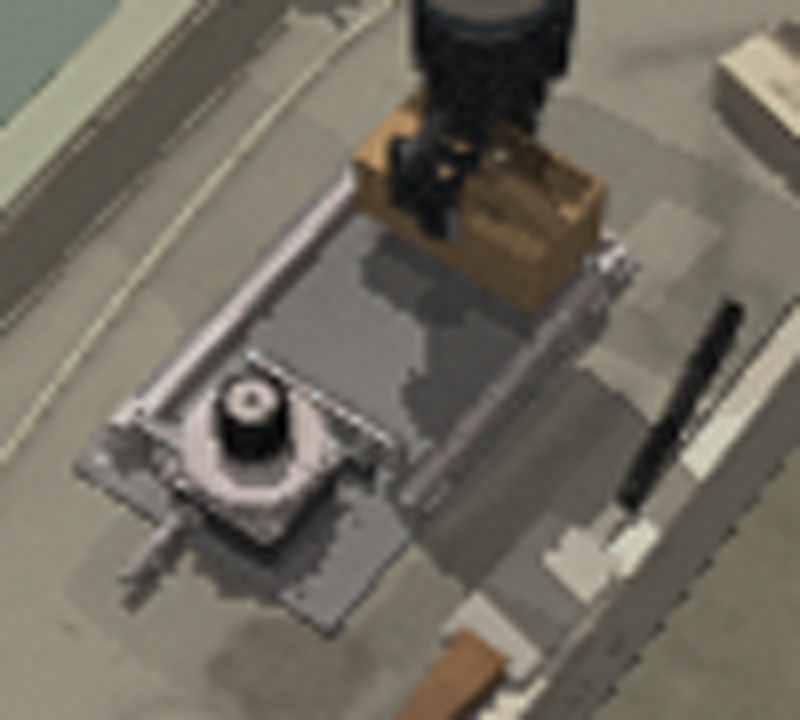

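View pics/t11.png

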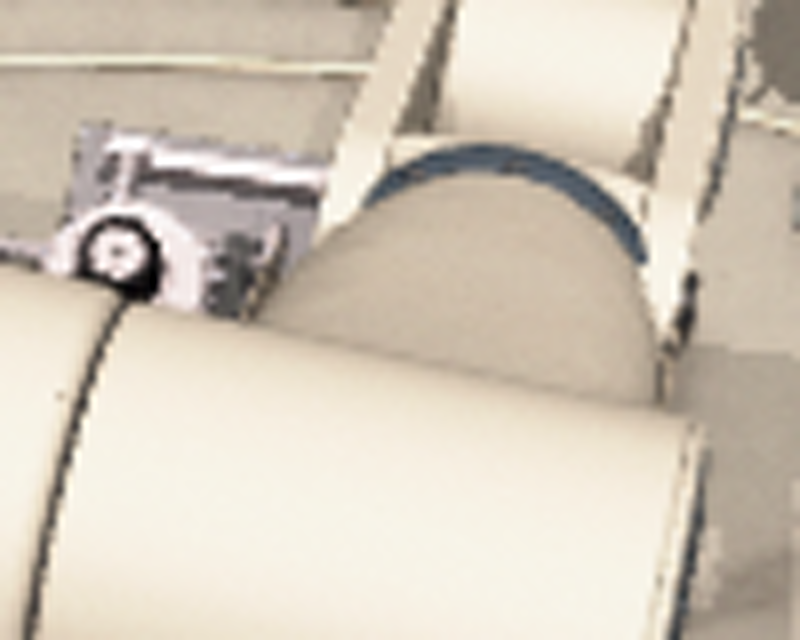

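```bash
python3 - <<'E'
from h import *
s=cam("scene"); p=r.sense()["eef_pos"];print(p,r.sense()["tcp_rot"])
crop(s,"s12.png",255,195,295,240,15)
Z=p[2]-196.9
print(Z,onz(s,np.array([(352,160),(606,186),(548,238)])/8-.44+[215,195],50+Z).round(1),onz(s,np.array([(533,313)])/8-.44+[215,195],Z))
E
```

```text
[535.95526457 -43.87972099 239.84275727] [-3.14031177e+00  3.33010907e-04 -1.70640057e-02]
42.94275726744269 [[587.9  -5.   92.9]
 [469.4 -68.5  92.9]
 [475.7 -23.2  92.9]] [[473.44322419  -8.64725641  42.94275727]]
```

View pics/s12.png

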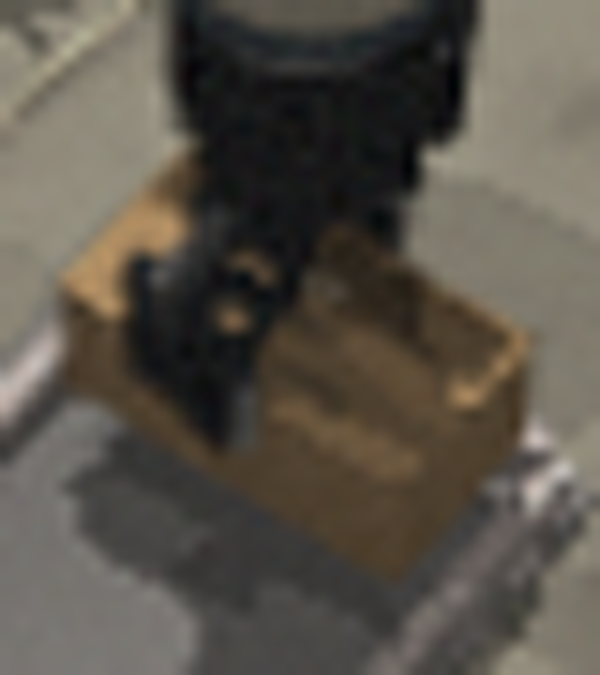

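```bash
python3 - <<'E'
from h import *
s=cam("scene"); p=r.sense()["eef_pos"]
Z=p[2]-196.9
print(onz(s,np.array([(60,283),(530,345)])/15-.47+[255,195],50+Z).round(1),onz(s,np.array([(400,584)])/15-.47+[255,195],Z))
E
```

```text
[[591.3  -9.5  93.5]
 [471.6 -68.2  93.5]] [[473.83286551  -9.28243976  43.50784978]]
```

```bash
python3 go.py 539 -44 204 -0.017
```

```text
t 6.25 pos [536.2 -44.  240.4] rot [-3.14e+00 -1.00e-03 -1.70e-02] q [-0.08  0.44  1.95  0.    0.76  1.5 ] open 0.766 F [ 0.7  0.6 -1.4]
shift [0.0027 0.     0.0364] spin -0.01
```

carry_out(
  steps=[
    [[50, 0.0028, 0, 0.0, 0], [50, 0.0028, 0, 0.01, 0], [50, 0.0028, 0, 0.018, 0], [50, 0.0028, 0, 0.025, 0], [50, 0.0028, 0, 0.03, 0], [50, 0.0028, 0, 0.033, 0], [50, 0.0028, 0, 0.033, 0], [50, 0.0028, 0, 0.033, 0]],
  ],
)

```text
clock: 7.05
eef_pos: [539.1, -44.0, 207.4]
tcp_rot: [-3.14, -0.001, -0.017]
contact_force: [0.6, -0.2, -1.2]
opening: 0.766
```

```bash
python3 go.py 539 -44 204 -0.017; python3 - <<'E'
from h import *
s=cam("scene")
crop(s,"s13.png",235,195,305,255,11)
E
```

```text
t 7.05 pos [539.1 -44.  207.4] rot [-3.14e+00 -1.00e-03 -1.70e-02] q [-0.08  0.49  1.95  0.    0.69  1.5 ] open 0.766 F [ 0.6 -0.2 -1.2]
shift [-0.0001  0.      0.0034] spin -0.01
```

View pics/s13.png

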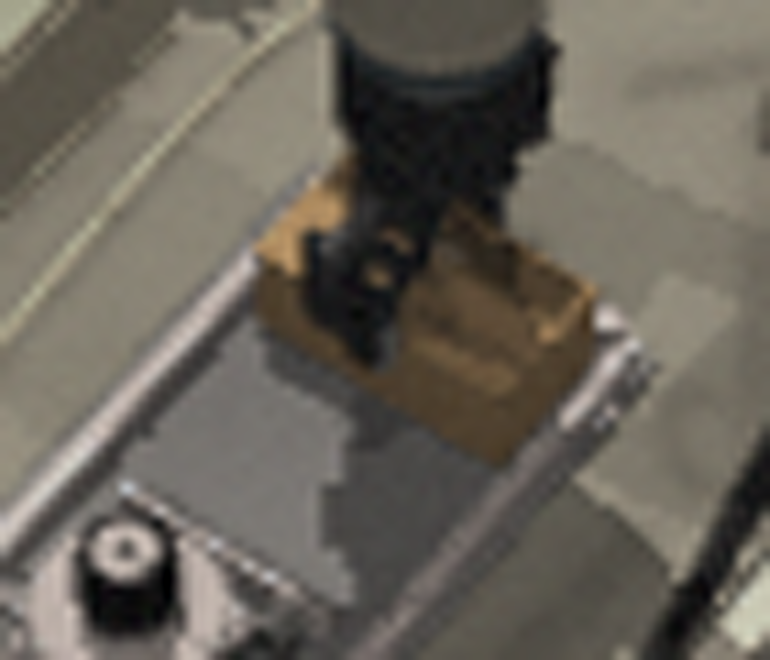

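carry_out(
  steps=[
    [[50, 0, 0, 0.002, 0], [50, 0, 0, 0.004, 0], [50, 0, 0, 0.004, 0], [100, 0, 0, 0.004, 0], [100, 0, 0, 0.004, 0], [100, 0, 0, 0.004, 0], [100, 0, 0, 0.0, 0], [100, 0, 0, -0.04, 0]],
  ],
)

```text
clock: 7.9
eef_pos: [537.4, -43.9, 244.7]
tcp_rot: [-3.14, 0.006, -0.017]
contact_force: [0.5, 0.4, 0.1]
opening: 1.001
```

```bash
python3 go.py 432 -223 330 -0.295
```

```text
t 7.9 pos [537.4 -43.9 244.7] rot [-3.14   0.006 -0.017] q [-0.08  0.43  1.94  0.    0.78  1.5 ] open 1.001 F [0.5 0.4 0.1]
shift [-0.1028  0.1808 -0.0849] spin 15.92
```

carry_out(
  steps=[
    [[100, 0, 0, -0.05, 0], [100, -0.03, 0.05, -0.05, 8], [100, -0.103, 0.181, -0.05, 16], [100, -0.103, 0.181, -0.04, 16], [100, -0.103, 0.181, -0.03, 16], [100, -0.103, 0.181, -0.025, 16], [100, -0.103, 0.181, -0.025, 16]],
  ],
)

```text
clock: 8.6
eef_pos: [430.3, -224.1, 269.5]
tcp_rot: [-3.141, 0.008, -0.3]
contact_force: [-0.1, 0.4, -0.1]
opening: 0.999
```

```bash
python3 go.py 432 -223 183 -0.295; python3 - <<'E'
from h import *
s=cam("scene");t=cam("top")
crop(s,"s14.png",265,160,345,240,9)
crop(t,"t14.png",210,195,290,260,9)
E
```

```text
t 8.6 pos [ 430.3 -224.1  269.5] rot [-3.141  0.008 -0.3  ] q [-0.48  0.33  2.04 -0.    0.78  1.39] open 0.999 F [-0.1  0.4 -0.1]
shift [ 0.0019 -0.0016  0.0865] spin -0.27
```

View pics/s14.png

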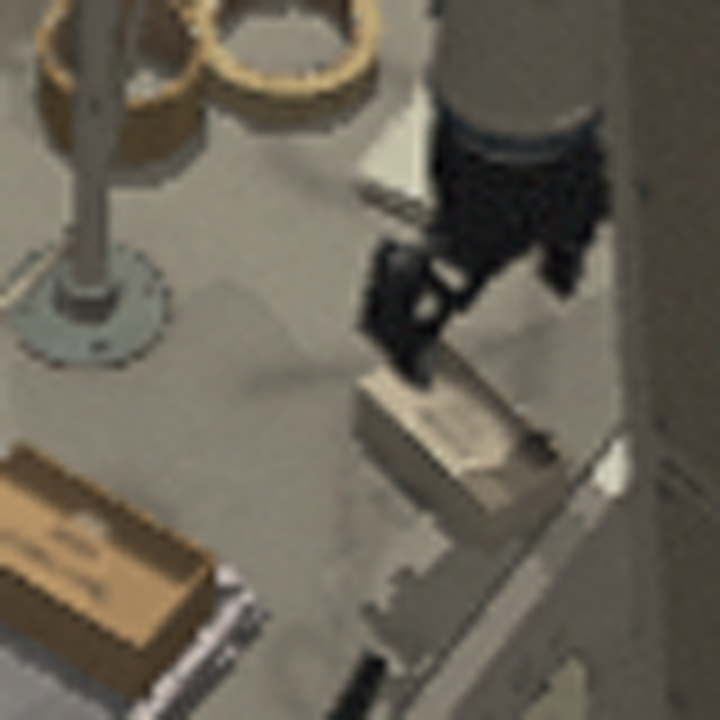

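View pics/t14.png

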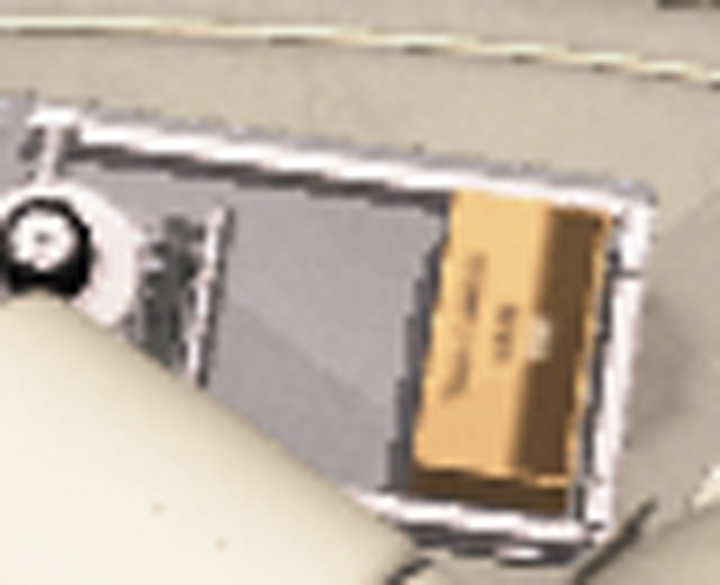

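carry_out(
  steps=[
    [[100, 0.0015, -0.001, 0.03, -0.3], [100, 0.0015, -0.001, 0.06, -0.3], [100, 0.0015, -0.001, 0.08, -0.3], [100, 0.0015, -0.001, 0.083, -0.3], [100, 0.0015, -0.001, 0.083, -0.3], [45, 0.0015, -0.001, 0.083, -0.3], [40, 0.0015, -0.001, 0.083, -0.3], [40, 0.0015, -0.001, 0.083, -0.3]],
  ],
)

```text
clock: 9.5
eef_pos: [433.8, -222.3, 188.7]
tcp_rot: [3.141, 0.004, -0.292]
contact_force: [0.3, 2.0, 7.0]
opening: 0.636
```

carry_out(
  steps=[
    [[40, 0, 0, 0, 0], [40, 0, 0, 0, 0]],
  ],
)

```text
clock: 9.7
eef_pos: [434.0, -222.4, 189.3]
tcp_rot: [3.141, 0.003, -0.292]
contact_force: [0.7, 0.3, -2.3]
opening: 0.636
```

```bash
python3 go.py 539 36 270 -0.017
```

```text
t 9.7 pos [ 434.  -222.4  189.3] rot [ 3.141e+00  3.000e-03 -2.920e-01] q [-0.48  0.47  2.07 -0.    0.6   1.39] open 0.636 F [ 0.7  0.3 -2.3]
shift [ 0.026  -0.2777 -0.0809] spin -15.74
```

carry_out(
  steps=[
    [[40, 0, 0, -0.04, 0], [40, 0, 0, -0.085, 0], [40, 0.003, -0.04, -0.085, -4], [40, 0.026, -0.278, -0.085, -16], [40, 0.026, -0.278, -0.085, -16], [40, 0.026, -0.278, -0.085, -16], [40, 0.026, -0.278, -0.085, -16], [40, 0.026, -0.278, -0.085, -16]],
  ],
)

```text
clock: 10.5
eef_pos: [539.6, 38.9, 274.2]
tcp_rot: [-3.141, 0.002, -0.012]
contact_force: [0.9, 0.0, -2.2]
opening: 0.633
```

```bash
python3 go.py 539 36 240 -0.017
```

```text
t 10.5 pos [539.6  38.9 274.2] rot [-3.141e+00  2.000e-03 -1.200e-02] q [0.07 0.39 1.92 0.   0.83 1.65] open 0.633 F [ 0.9  0.  -2.2]
shift [-0.0005  0.0029  0.0342] spin 0.29
```

carry_out(
  steps=[
    [[40, -0.0005, 0.001, 0.03, 0.3], [40, -0.0005, 0.001, 0.05, 0.3], [40, -0.0005, 0.001, 0.06, 0.3], [40, -0.0005, 0.001, 0.068, 0.3], [40, -0.0005, 0.001, 0.073, 0.3], [40, -0.0005, 0.001, 0.073, 0.3], [40, -0.0005, 0.001, 0.073, 0.3]],
  ],
)

```text
clock: 11.2
eef_pos: [539.2, 37.7, 201.8]
tcp_rot: [-3.141, 0.001, -0.018]
contact_force: [0.7, -0.7, -2.3]
opening: 0.633
```

```bash
python3 go.py 539 38 195 -0.017; python3 - <<'E'
from h import *
s=cam("scene")
crop(s,"s15.png",225,195,305,265,9)
E
```

```text
t 11.2 pos [539.2  37.7 201.8] rot [-3.141e+00  1.000e-03 -1.800e-02] q [0.07 0.5  1.95 0.   0.68 1.65] open 0.633 F [ 0.7 -0.7 -2.3]
shift [-0.0002 -0.0003  0.0068] spin -0.03
```

View pics/s15.png

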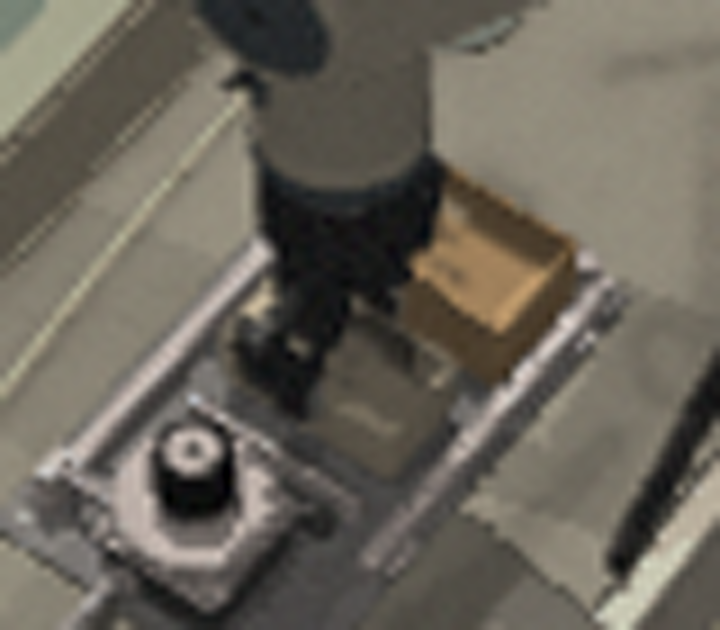

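carry_out(
  steps=[
    [[40, 0, 0, 0.003, 0], [40, 0, 0, 0.0055, 0], [40, 0, 0, 0.0065, 0], [40, 0, 0, 0.0065, 0], [71, 0, 0, 0.0065, 0], [71, 0, 0, 0.0065, 0], [71, 0, 0, 0.0065, 0], [71, 0, 0, 0.0065, 0]],
  ],
)

```text
clock: 12.05
eef_pos: [539.4, 37.7, 195.6]
tcp_rot: [-3.141, 0.001, -0.018]
contact_force: [0.1, -0.4, -1.2]
opening: 0.713
```

carry_out(
  steps=[
    [[71, 0, 0, -0.01, 0], [71, 0, 0, -0.03, 0], [71, 0, 0, -0.07, 0], [80, 0, 0, -0.1, 0], [80, 0, 0, -0.1, 0]],
  ],
)

```text
clock: 12.55
eef_pos: [541.1, 37.8, 300.3]
tcp_rot: [-3.14, -0.007, -0.018]
contact_force: [0.9, -0.4, -0.8]
opening: 0.8
```

```bash
python3 - <<'E'
from h import *
s=cam("scene");t=cam("top")
print(r.sense()["eef_pos"],r.sense()["opening"])
crop(s,"s16.png",225,195,305,265,9)
crop(t,"t16.png",195,195,285,260,9)
E
```

```text
[539.54407553  37.67101565 296.7001262 ] 0.7989594323225098
```

View pics/s16.png

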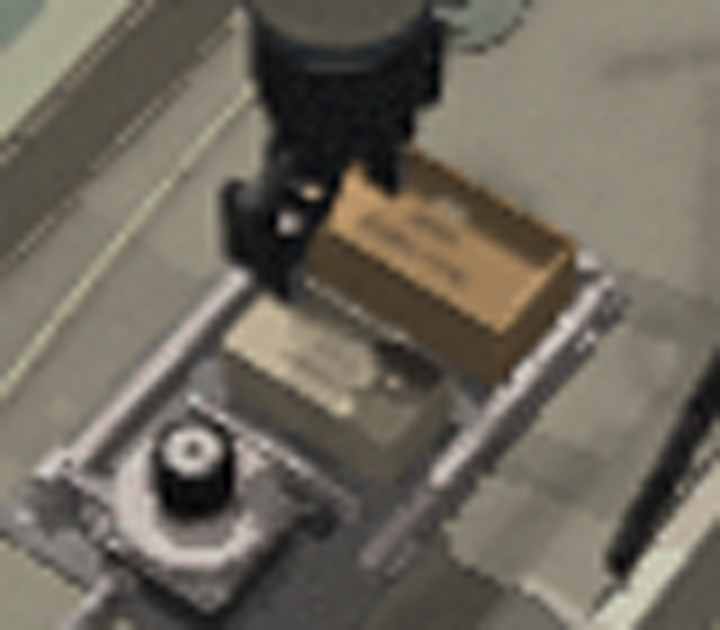

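```bash
python3 go.py 538.3 149 300 -0.017;python3 - <<'E'
from h import *
t=cam("top");s=cam("scene")
for f,u in((t,proj(t,[538,149,100])[0]),(s,proj(s,[538,149,100])[0])):
    g=cv2.cvtColor(f["image"],cv2.COLOR_RGB2GRAY);u0,v0=(u-9).astype(int)
    c=g[v0:v0+19,u0:u0+19]; m=(c<70).astype(np.uint8)
    cs,_=cv2.findContours(m,cv2.RETR_EXTERNAL,cv2.CHAIN_APPROX_NONE);k=max(cs,key=cv2.contourArea)
    print(u,cv2.boundingRect(k),(u0,v0))
    fill=np.zeros_like(m);cv2.drawContours(fill,[k],-1,1,-1)
    cap=((c>110)&(cv2.erode(fill,np.ones((3,3)))>0)); ys,xs=np.nonzero(cap)
    if len(xs): q=(xs.mean()+u0,ys.mean()+v0);print("cap",q,len(xs),onz(f,q,100))
E
```

```text
t 12.65 pos [539.5  37.7 296.7] rot [-3.141e+00 -1.000e-03 -1.800e-02] q [0.07 0.36 1.91 0.   0.88 1.65] open 0.799 F [0.3 0.  0.1]
shift [-0.0032 -0.1113 -0.0032] spin -0.03
[214.16146812 221.73239728] (5, 9, 3, 6) (np.int64(205), np.int64(212))
[246.38316079 244.58900982] (5, 6, 10, 12) (np.int64(237), np.int64(235))
```

View pics/t16.png

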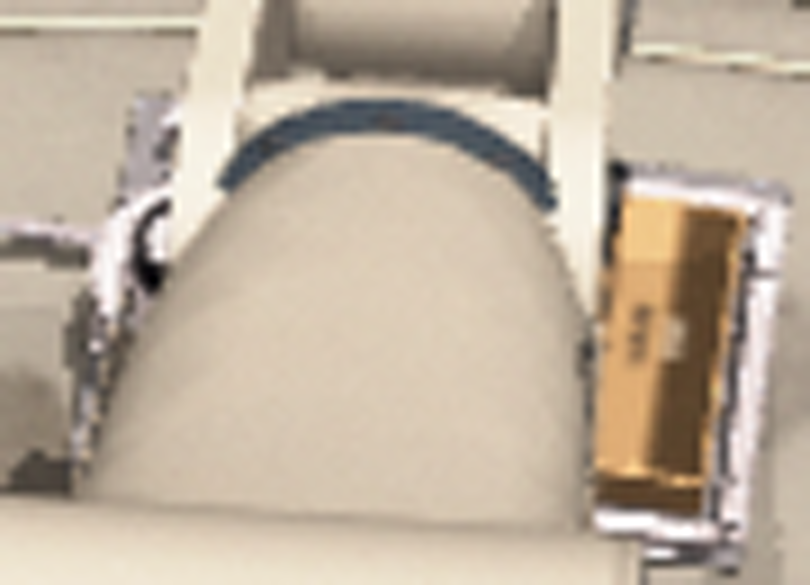

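carry_out(
  steps=[
    [[100, -0.003, -0.111, 0, -110], [100, -0.003, -0.111, 0, -110], [100, -0.003, -0.111, 0, -110], [100, -0.003, -0.111, 0, -110], [100, -0.003, -0.111, 0, -110], [100, -0.003, -0.111, 0, -110], [100, -0.003, -0.111, 0, -110], [100, -0.003, -0.111, 0, -110]],
  ],
)

```text
clock: 13.55
eef_pos: [537.4, 148.6, 293.6]
tcp_rot: [-3.137, 0.001, 1.189]
contact_force: [0.5, -0.3, -0.4]
opening: 1.0
```

```bash
python3 go.py 538.3 149 248 1.9;python3 - <<'E'
from h import *
t=cam("top");s=cam("scene")
print(proj(s,[[538.3,149,100]])[0])
crop(s,"s17.png",215,195,295,265,9)
E
```

```text
t 13.55 pos [537.4 148.6 293.6] rot [-3.137e+00  1.000e-03  1.189e+00] q [0.27 0.38 1.87 0.   0.89 0.65] open 1.0 F [ 0.5 -0.3 -0.4]
shift [0.0008 0.0009 0.0456] spin -40.75
[246.32309648 244.55238528]
```

View pics/s17.png

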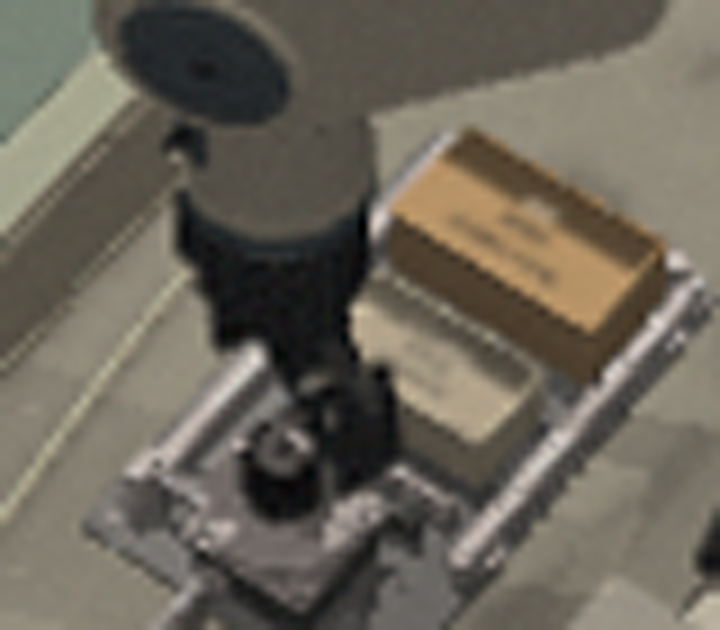

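carry_out(
  steps=[
    [[100, 0.001, 0.001, 0, -41], [100, 0.001, 0.001, 0, -41], [100, 0.001, 0.001, 0.0, -41], [100, 0.001, 0.001, 0.01, -41], [100, 0.001, 0.001, 0.025, -41], [100, 0.001, 0.001, 0.038, -41], [100, 0.001, 0.001, 0.045, -41], [100, 0.001, 0.001, 0.045, -41]],
  ],
)

```text
clock: 14.45
eef_pos: [538.0, 149.0, 247.3]
tcp_rot: [-3.135, -0.002, 1.896]
contact_force: [0.0, 0.1, 0.2]
opening: 1.002
```

```bash
python3 go.py 538.3 149 248 1.9;python3 - <<'E'
from h import *
s=cam("scene")
crop(s,"s18.png",215,205,285,265,10)
E
```

```text
t 14.45 pos [538.  149.  247.3] rot [-3.135e+00 -2.000e-03  1.896e+00] q [ 0.27  0.45  1.9   0.    0.8  -0.06] open 1.002 F [0.  0.1 0.2]
shift [-0.0001  0.0003 -0.0007] spin -0.22
```

View pics/s18.png

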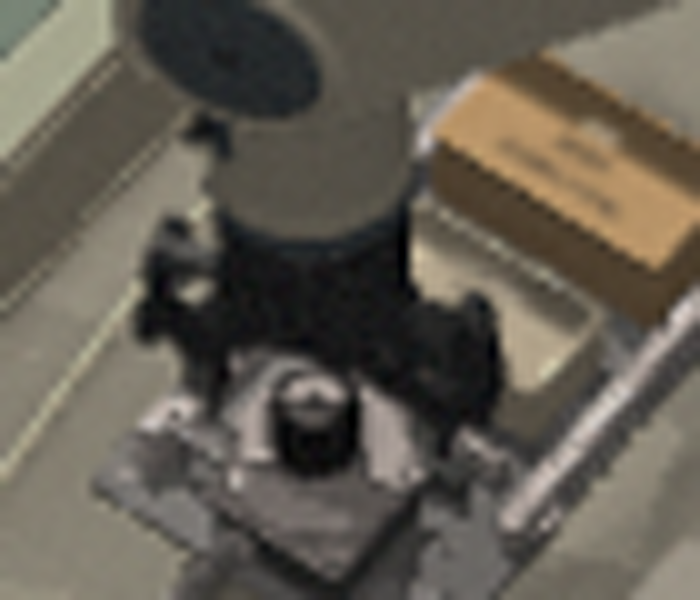

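carry_out(
  steps=[
    [[70, 0, 0, 0, 0], [50, 0, 0, 0, 0], [35, 0, 0, 0, 0], [30, 0, 0, 0, 0], [30, 0, 0, 0, 0], [30, 0, 0, 0, 0]],
  ],
  squeeze=40,
)

```text
clock: 15.1
eef_pos: [540.3, 149.7, 249.7]
tcp_rot: [3.14, -0.002, 1.897]
contact_force: [6.4, 4.1, 3.0]
opening: 0.456
```

```bash
python3 -c "
from h import *
s=r.sense();print(s['contact_force'],s['wrist_torque'],s['opening'],s['eef_pos'])"
```

```text
[6.35900868 4.08399428 3.02437411] [ 0.37763237 -0.87287845  0.04080918] 0.45649320281037936 [540.25053597 149.68427083 249.65646363]
```

carry_out(
  steps=[
    [[30, 0, 0, 0, 6], [30, 0, 0, 0, 12], [30, 0, 0, 0, 18], [30, 0, 0, 0, 24], [30, 0, 0, 0, 30], [30, 0, 0, 0, 36], [30, 0, 0, 0, 42], [30, 0, 0, 0, 42]],
  ],
)

```text
clock: 15.9
eef_pos: [541.0, 149.7, 249.8]
tcp_rot: [3.14, -0.003, 1.16]
contact_force: [5.0, -0.1, -7.3]
opening: 0.455
```

```bash
python3 - <<'E'
from h import *
s=r.sense();print(s['contact_force'],s['wrist_torque'],s['opening'],s['eef_pos'],s['tcp_rot'],s['qpos'][5])
s=cam("scene");t=cam("top")
crop(s,"s19.png",215,195,295,265,9)
crop(t,"t19.png",195,195,285,260,8)
E
```

```text
[ 5.01119811 -0.14460671 -7.28358691] [-0.03705382 -0.71875386 -0.22655802] 0.4551474193467299 [540.97008588 149.71753971 249.75693315] [ 3.13988841e+00 -3.06968327e-03  1.15977814e+00] 0.6766578285080559
```

View pics/s19.png

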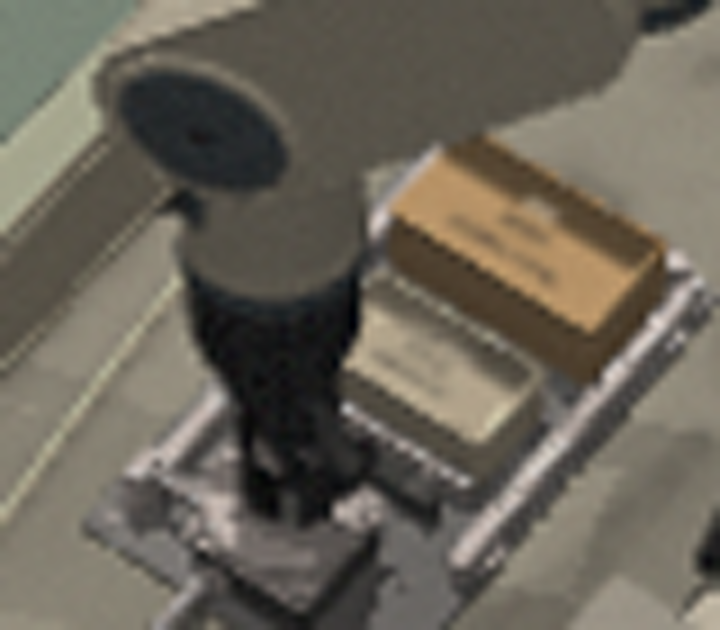

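View pics/t19.png

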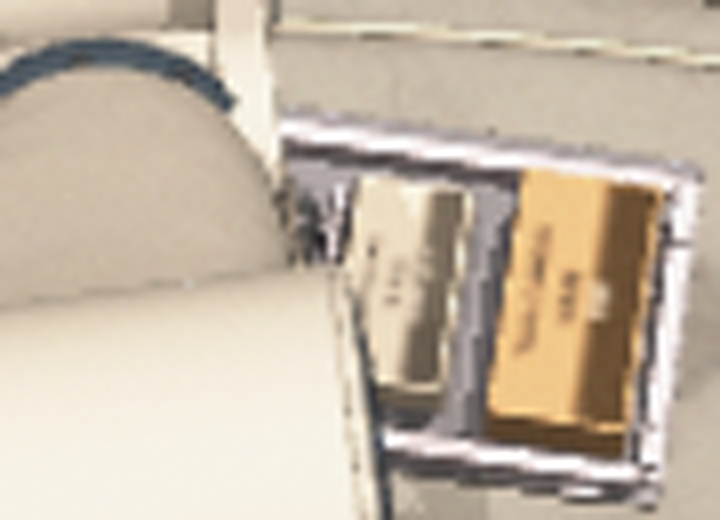

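carry_out(
  steps=[
    [[30, 0, 0, 0, 6], [30, 0, 0, 0, 12], [30, 0, 0, 0, 18], [30, 0, 0, 0, 24], [30, 0, 0, 0, 30], [30, 0, 0, 0, 36], [30, 0, 0, 0, 42], [30, 0, 0, 0, 42]],
  ],
)

```text
clock: 16.8
eef_pos: [541.5, 149.2, 249.7]
tcp_rot: [3.141, -0.005, 0.426]
contact_force: [4.8, -4.2, -6.1]
opening: 0.448
```

```bash
cat > st.py <<'E'
from h import *
import sys
s=r.sense();print(s['contact_force'].round(1),s['wrist_torque'].round(3),round(s['opening'],3),s['eef_pos'].round(1),s['tcp_rot'].round(4),s['qpos'][5].round(3))
if len(sys.argv)>1:
    n=sys.argv[1];s=cam("scene");t=cam("top")
    crop(s,"s%s.png"%n,215,195,295,265,9); crop(t,"t%s.png"%n,195,195,285,260,8)
E
python3 st.py 20
```

```text
[ 4.8 -4.2 -6.1] [-0.667 -0.781 -0.185] 0.448 [541.5 149.2 249.7] [ 3.1411 -0.0045  0.4261] 1.411
```

View pics/t20.png

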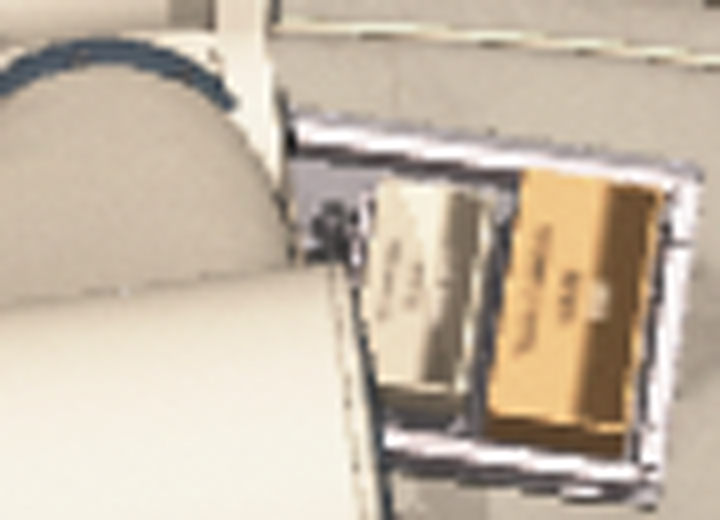

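carry_out(
  steps=[
    [[30, 0, 0, 0, 5], [30, 0, 0, 0, 10], [30, 0, 0, 0, 15], [30, 0, 0, 0, 20], [30, 0, 0, 0, 25], [30, 0, 0, 0, 30], [30, 0, 0, 0, 35], [30, 0, 0, 0, 35]],
  ],
)

```text
clock: 17.7
eef_pos: [541.6, 148.5, 249.7]
tcp_rot: [-3.14, -0.005, -0.185]
contact_force: [2.0, -6.3, -4.2]
opening: 0.45
```

```bash
python3 st.py 21
```

```text
[ 2.  -6.3 -4.2] [-0.844 -0.33  -0.188] 0.45 [541.6 148.5 249.7] [-3.1404 -0.0045 -0.1848] 2.022
```

View pics/t21.png

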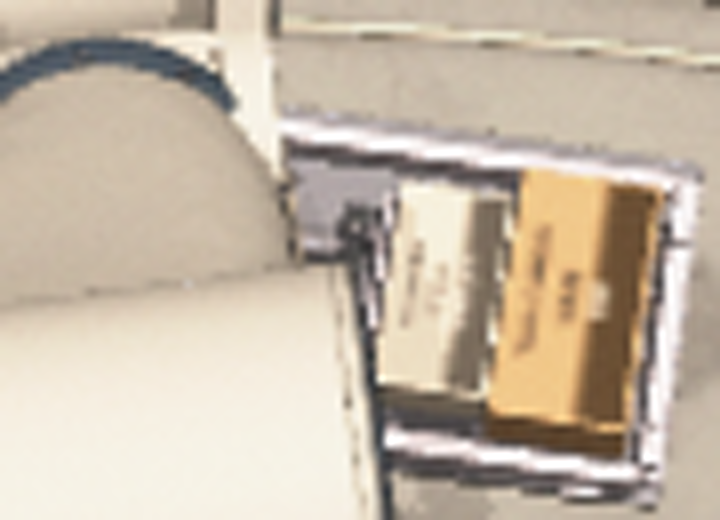

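View pics/s21.png

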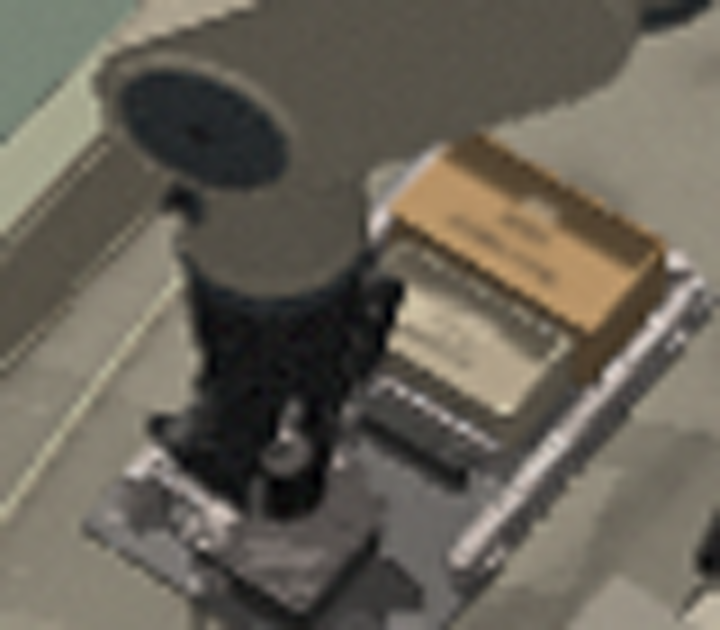

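carry_out(
  steps=[
    [[30, 0, 0, 0, 4], [30, 0, 0, 0, 8], [30, 0, 0, 0, 12], [30, 0, 0, 0, 16], [30, 0, 0, 0, 20], [30, 0, 0, 0, 20]],
  ],
)

```text
clock: 18.4
eef_pos: [541.5, 148.1, 249.7]
tcp_rot: [-3.14, -0.004, -0.533]
contact_force: [0.7, -3.9, -2.0]
opening: 0.45
```

```bash
python3 st.py 22
```

```text
[ 0.7 -3.9 -2. ] [-0.671 -0.092 -0.181] 0.45 [541.5 148.1 249.7] [-3.1397 -0.004  -0.5325] 2.369
```

View pics/t22.png

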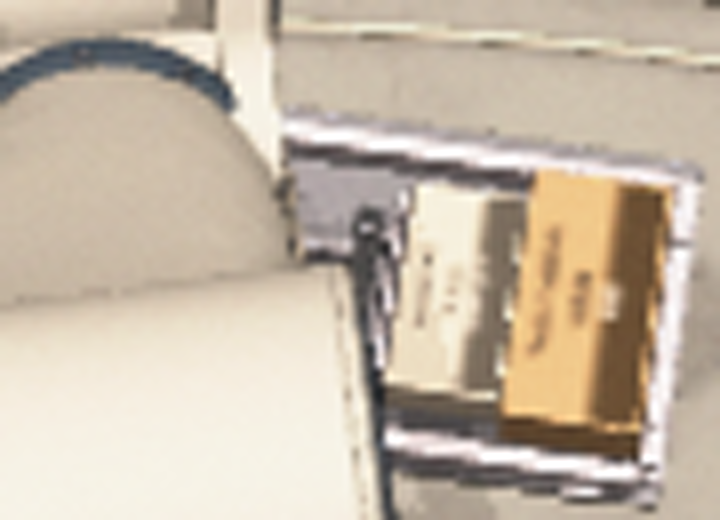

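View pics/s22.png

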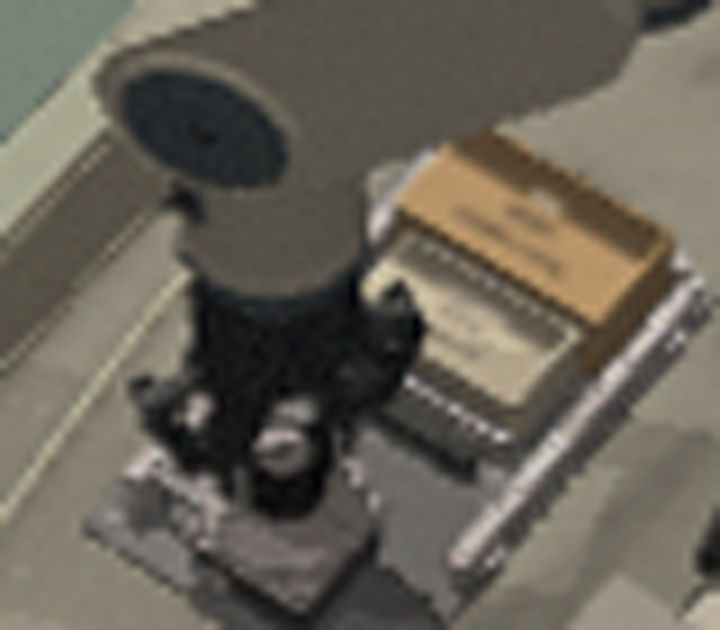

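carry_out(
  steps=[
    [[30, 0, 0, 0, 2], [30, 0, 0, 0, 4], [30, 0, 0, 0, 4]],
  ],
)

```text
clock: 18.8
eef_pos: [541.5, 148.0, 249.7]
tcp_rot: [-3.139, -0.004, -0.599]
contact_force: [0.8, -3.2, -2.0]
opening: 0.452
```

```bash
python3 st.py
```

```text
[ 0.8 -3.2 -2. ] [-0.461 -0.13  -0.11 ] 0.452 [541.5 148.  249.7] [-3.1395 -0.0038 -0.5986] 2.435
```

carry_out(
  steps=[
    [[30, 0, 0, 0, 2], [30, 0, 0, 0, 4], [30, 0, 0, 0, 4]],
  ],
)

```text
clock: 19.1
eef_pos: [541.5, 147.9, 249.7]
tcp_rot: [-3.139, -0.004, -0.667]
contact_force: [-0.0, -3.4, -1.2]
opening: 0.453
```

```bash
python3 st.py 24
```

```text
[-0.  -3.4 -1.2] [-0.486 -0.121 -0.042] 0.453 [541.5 147.9 249.7] [-3.1394 -0.0037 -0.667 ] 2.504
```

View pics/t24.png

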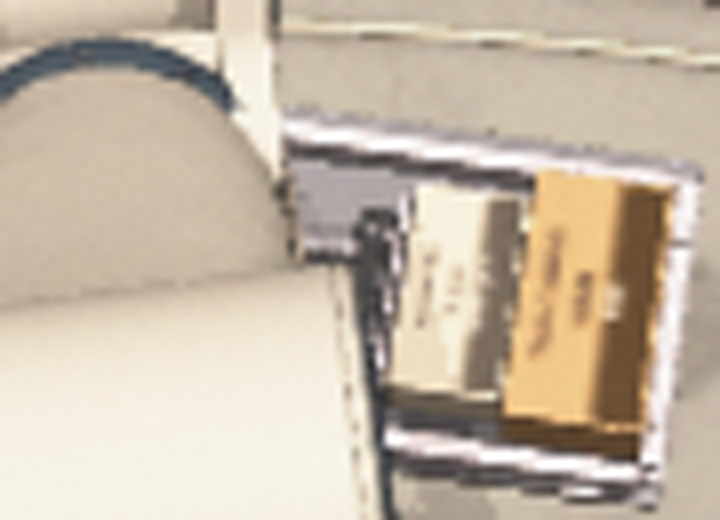

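```bash
python3 - <<'E'
import cv2,numpy as np
a=[cv2.imread(f"pics/s{n}.png") for n in (21,22,24)]
c=[cv2.resize(x[350:510,330:530],None,fx=1.7,fy=1.7) for x in a]
b=[cv2.resize(cv2.imread(f"pics/t{n}.png")[170:330,320:520],None,fx=1.3,fy=1.3) for n in(21,22,24)]
b=[cv2.resize(x,(c[0].shape[1],c[0].shape[0])) for x in b]
im=np.vstack([np.hstack(c),np.hstack(b)]);im=cv2.resize(im,(780,int(im.shape[0]*780/im.shape[1])));cv2.imwrite("pics/cmp.png",im)
E
```

```text
(no output)
```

View pics/cmp.png

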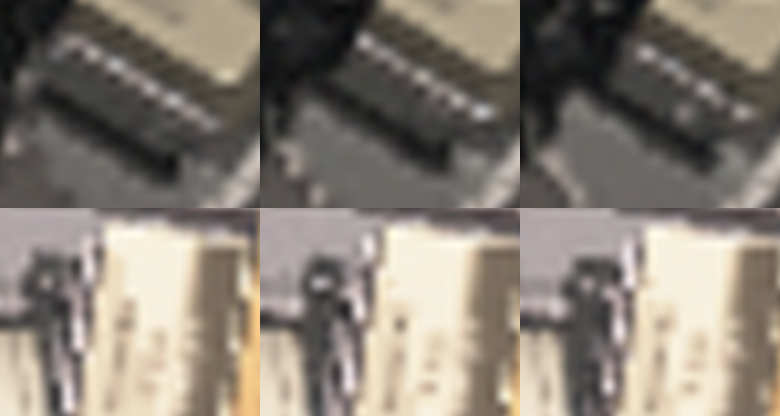

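```bash
cat > disp.py <<'E'
import cv2,numpy as np,sys
from h import *
def disp(a,b,box):
    x0,y0,x1,y1=box
    A=cv2.cvtColor(cv2.imread(f"pics/{a}.png"),6).astype(np.float32);B=cv2.cvtColor(cv2.imread(f"pics/{b}.png"),6).astype(np.float32)
    res=cv2.matchTemplate(B,A[y0:y1,x0:x1],cv2.TM_CCOEFF_NORMED);_,m,_,l=cv2.minMaxLoc(res)
    return np.array(l)-[x0,y0],round(m,3)
t=cam("top")
def mm(a,b,box,z):
    d,m=disp(a,b,box);c=np.array([(box[0]+box[2])/2,(box[1]+box[3])/2])
    P=onz(t,[c/8+[195,195],(c+d)/8+[195,195]],z);return (P[1]-P[0])[:2].round(1),m
for a,b in zip(sys.argv[1:],sys.argv[2:]):
    print(a,b,"small",mm(a,b,(405,230,480,360),44),"large",mm(a,b,(515,190,640,440),56),"stop",mm(a,b,(670,200,705,460),24))
E
python3 disp.py t19 t20 t21 t22 t24
```

```text
t19 t20 small (array([-10. ,  -8.8]), 0.696) large (array([0., 0.]), 0.999) stop (array([0., 0.]), 0.999)
t20 t21 small (array([  2.5, -11.4]), 0.901) large (array([0., 0.]), 0.999) stop (array([0., 0.]), 0.999)
t21 t22 small (array([ 0.3, -6.1]), 0.979) large (array([ 0.2, -5.1]), 0.961) stop (array([0., 0.]), 0.992)
t22 t24 small (array([-0.4, -1. ]), 0.963) large (array([ 0.1, -0.9]), 0.978) stop (array([0., 0.]), 0.988)
```

carry_out(
  steps=[
    [[30, 0, 0, 0, 2], [30, 0, 0, 0, 4], [30, 0, 0, 0, 6], [30, 0, 0, 0, 6], [30, 0, 0, 0, 6]],
  ],
)

```text
clock: 19.75
eef_pos: [541.4, 147.8, 249.7]
tcp_rot: [-3.139, -0.003, -0.77]
contact_force: [0.1, -3.9, -1.4]
opening: 0.449
```

```bash
python3 st.py 25; python3 disp.py t24 t25; python3 disp.py t22 t25
```

```text
[ 0.1 -3.9 -1.4] [-0.65  -0.077 -0.107] 0.449 [541.4 147.8 249.7] [-3.1391 -0.0033 -0.7701] 2.607
t24 t25 small (array([0., 0.]), 0.999) large (array([0., 0.]), 1.0) stop (array([0., 0.]), 0.999)
t22 t25 small (array([-0.4, -1. ]), 0.964) large (array([ 0.1, -0.9]), 0.978) stop (array([0., 0.]), 0.989)
```

View pics/t25.png

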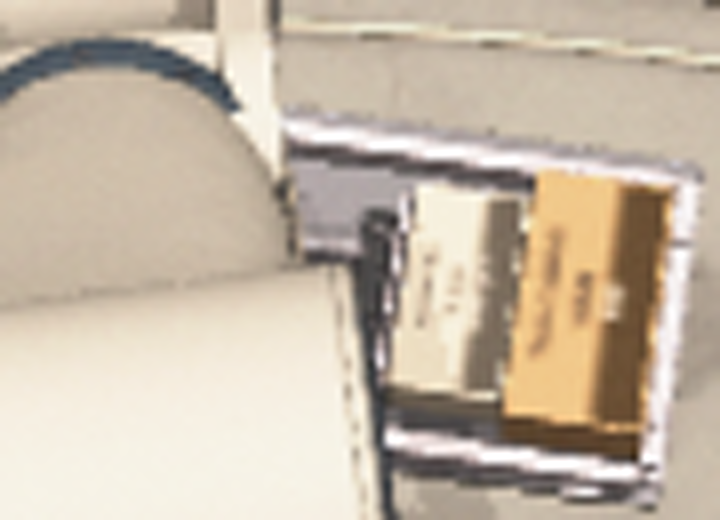

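```bash
python3 - <<'E'
import sys;sys.argv=["x"]
from disp import *
for a,b in(("t21","t22"),("t22","t24"),("t24","t25")):
    print(a,b,mm(a,b,(345,205,382,260),22), disp(a.replace("t","s"),b.replace("t","s"),(400,425,480,480)))
E
```

```text
t21 t22 (array([ 1. , -7.5]), 0.791) (array([ 8, -9]), 0.962)
t22 t24 (array([-0.3, -1.5]), 0.915) (array([ 3, -2]), 0.911)
t24 t25 (array([ 0.4, -2.8]), 0.952) (array([ 4, -1]), 0.918)
```

carry_out(
  steps=[
    [[60, 0, 0, 0, 0], [80, 0, 0, 0, 0], [90, 0, 0, 0, 0], [90, 0, 0, 0, 0], [90, 0, 0, -0.03, 0], [90, 0, 0, -0.08, 0], [90, 0, 0, -0.08, 0]],
  ],
)

```text
clock: 20.7
eef_pos: [543.2, 148.6, 335.5]
tcp_rot: [-3.131, -0.008, -0.771]
contact_force: [1.2, 0.2, 0.5]
opening: 0.898
```

```bash
python3 go.py 440 -100 330 -0.8
```

```text
t 20.7 pos [543.2 148.6 335.5] rot [-3.131 -0.008 -0.771] q [ 0.26  0.33  1.84 -0.    0.96  2.61] open 0.898 F [1.2 0.2 0.5]
shift [0.0992 0.2503 0.0036] spin 1.67
```

```bash
python3 go.py 380 -150 345 -0.77
```

```text
t 20.7 pos [543.2 148.6 335.5] rot [-3.131 -0.008 -0.771] q [ 0.26  0.33  1.84 -0.    0.96  2.61] open 0.898 F [1.2 0.2 0.5]
shift [ 0.0911  0.3278 -0.0122] spin -0.05
```

carry_out(
  steps=[
    [[90, 0.091, 0.328, -0.01, 0], [90, 0.091, 0.328, -0.01, 0], [90, 0.091, 0.328, -0.01, 0], [90, 0.091, 0.328, -0.01, 0], [90, 0.091, 0.328, -0.01, 0], [90, 0.091, 0.328, -0.01, 0], [90, 0.091, 0.328, -0.01, 0], [90, 0.091, 0.328, -0.01, 0]],
  ],
)

```text
clock: 21.5
eef_pos: [377.9, -153.0, 342.9]
tcp_rot: [-3.131, -0.009, -0.775]
contact_force: [0.2, 0.1, 0.7]
opening: 0.9
```

```bash
python3 st.py 26; python3 - <<'E'
from h import *
s=cam("scene");t=cam("top")
crop(t,"t27.png",200,200,285,260,9); crop(s,"s27.png",220,205,300,270,9)
E
```

```text
[0.2 0.1 0.7] [ 0.026 -0.031 -0.028] 0.9 [ 377.9 -153.   342.9] [-3.1315 -0.0088 -0.7752] 1.95
```

View pics/t27.png

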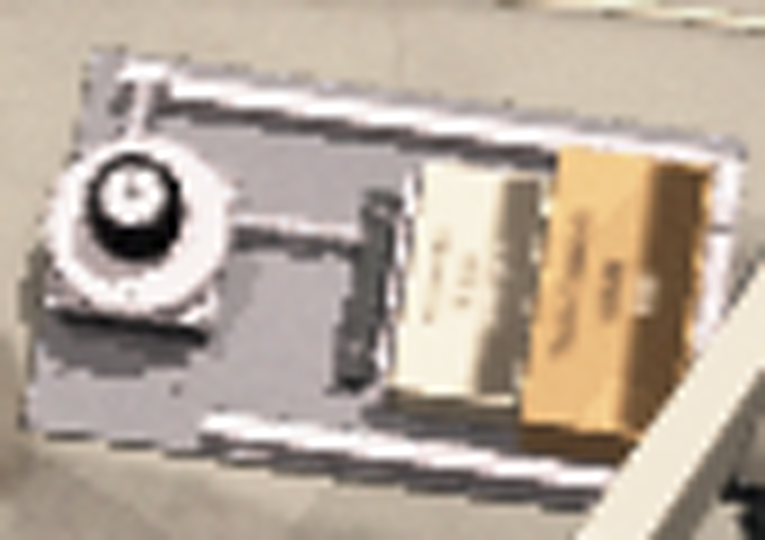

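View pics/s27.png

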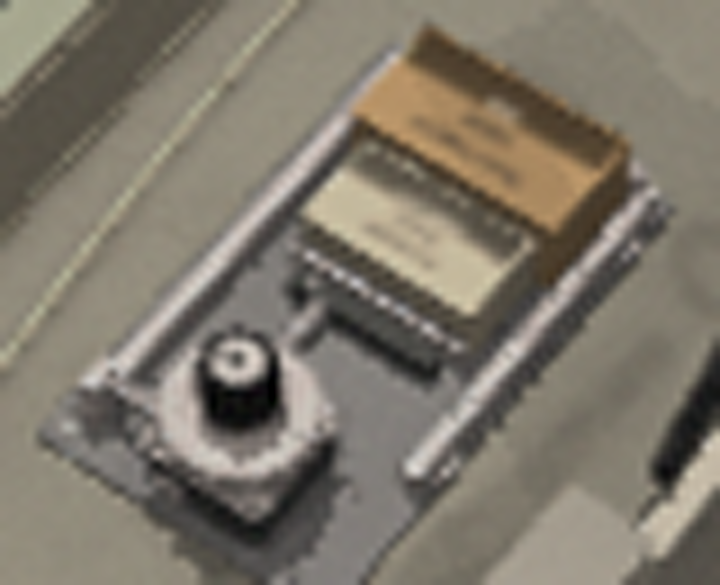

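```bash
python3 - <<'E'
from h import *
t=cam("top");s=cam("scene")
cv2.imwrite("pics/top28.png",t["image"][:,:,::-1]);cv2.imwrite("pics/scene28.png",s["image"][:,:,::-1])
def prof(f,im,y0,y1,xs,z=24):
    ys=np.arange(y0,y1,1.);acc=0
    for x in xs:
        uv=proj(f,np.c_[x+0.017*(ys),ys,np.full(len(ys),z)]).astype(np.float32)
        acc=acc+cv2.remap(im,uv[None,:,0],uv[None,:,1],cv2.INTER_CUBIC)[0].astype(float)
    return ys,acc/len(xs)
for nm,f,xs in(("top",t,np.arange(502,524,3.)),("scene",s,np.arange(500,520,3.))):
  a=cv2.cvtColor(cv2.imread(f"pics/{nm}0.png"),6);b=cv2.cvtColor(cv2.imread(f"pics/{nm}28.png"),6)
  y,p=prof(f,a,68,120,xs);y2,q=prof(f,b,23,75,xs)
  print(nm);print("before",list(zip(y.astype(int),p.astype(int)))[::2]);print("after",list(zip(y2.astype(int),q.astype(int)))[::2])
E
```

```text
top
before [(np.int64(68), np.int64(181)), (np.int64(70), np.int64(181)), (np.int64(72), np.int64(182)), (np.int64(74), np.int64(182)), (np.int64(76), np.int64(182)), (np.int64(78), np.int64(174)), (np.int64(80), np.int64(144)), (np.int64(82), np.int64(108)), (np.int64(84), np.int64(116)), (np.int64(86), np.int64(180)), (np.int64(88), np.int64(229)), (np.int64(90), np.int64(201)), (np.int64(92), np.int64(150)), (np.int64(94), np.int64(130)), (np.int64(96), np.int64(110)), (np.int64(98), np.int64(90)), (np.int64(100), np.int64(94)), (np.int64(102), np.int64(110)), (np.int64(104), np.int64(119)), (np.int64(106), np.int64(114)), (np.int64(108), np.int64(95)), (np.int64(110), np.int64(93)), (np.int64(112), np.int64(121)), (np.int64(114), np.int64(148)), (np.int64(116), np.int64(163)), (np.int64(118), np.int64(162))]
after [(np.int64(23), np.int64(242)), (np.int64(25), np.int64(241)), (np.int64(27), np.int64(240)), (np.int64(29), np.int64(240)), (np.int64(31), np.int64(241)), (np.int64(33), np.int64(243)), (np.int64(35), np.int64(244)), (np.int64(37), np.int64(236)), (np.int64(39), np.int
[... 1446 characters left out ...]
72)), (np.int64(29), np.int64(131)), (np.int64(31), np.int64(93)), (np.int64(33), np.int64(76)), (np.int64(35), np.int64(75)), (np.int64(37), np.int64(73)), (np.int64(39), np.int64(70)), (np.int64(41), np.int64(80)), (np.int64(43), np.int64(111)), (np.int64(45), np.int64(143)), (np.int64(47), np.int64(141)), (np.int64(49), np.int64(108)), (np.int64(51), np.int64(79)), (np.int64(53), np.int64(72)), (np.int64(55), np.int64(73)), (np.int64(57), np.int64(73)), (np.int64(59), np.int64(74)), (np.int64(61), np.int64(71)), (np.int64(63), np.int64(57)), (np.int64(65), np.int64(39)), (np.int64(67), np.int64(31)), (np.int64(69), np.int64(39)), (np.int64(71), np.int64(57)), (np.int64(73), np.int64(81))]
```

```bash
python3 - <<'E'
import cv2,numpy as np
from h import *
for nm,box in(("top",(215,205,265,225)),("scene",(228,212,255,246))):
    A=cv2.imread(f"pics/{nm}0.png",0);B=cv2.imread(f"pics/{nm}28.png",0)
    x0,y0,x1,y1=box;
    r_=cv2.resize(B[y0-3:y1+3,x0-3:x1+3],None,fx=8,fy=8,interpolation=2);T=cv2.resize(A[y0:y1,x0:x1],None,fx=8,fy=8,interpolation=2)
    _,m,_,l=cv2.minMaxLoc(cv2.matchTemplate(r_,T,5));print(nm,m,np.array(l)/8-3)
B=cv2.imread("pics/scene28.png")[155:325,155:345];cv2.imwrite("pics/fin.png",cv2.resize(B,None,fx=4,fy=4,interpolation=2))
E
```

```text
top 0.8101221323013306 [0. 0.]
scene 0.917971670627594 [-0.125  0.125]
```

View pics/fin.png

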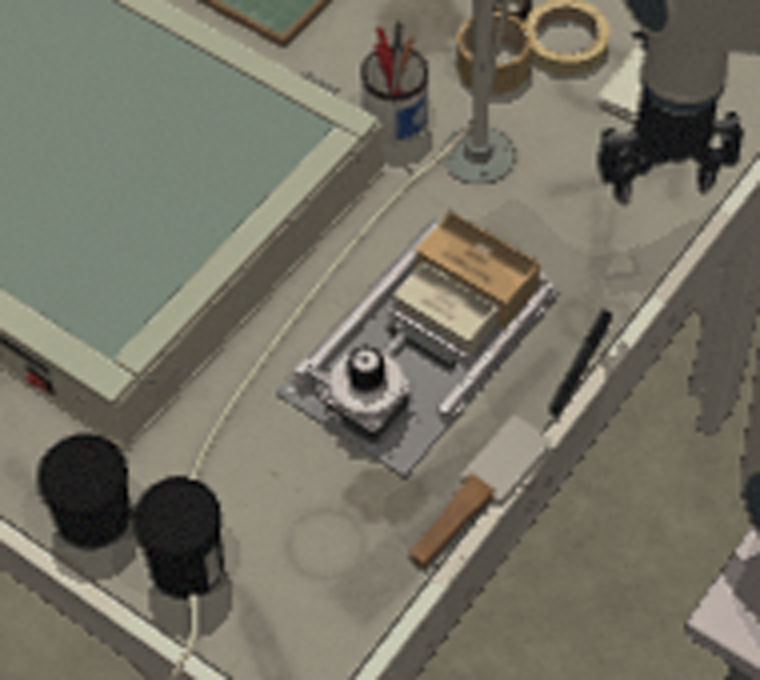

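All bystanders are where they stood, the fence has not moved, and the row is closed up. Handing in.

```bash
python3 -c "
from rig import workorder
print(workorder.sign_off())"
```

```text
the job is handed in; nothing more can be done
None
```

I laid both packets flat in the tray with their long sides across it. The large one is at the end stop and the small one is between it and the pad. I then wound the inner knob about 2.67 rad clockwise in one grip, with no second grip needed, let go, and handed the job in at about 22 s.

**Row:** the last pictures show stop, large packet, small packet and pad closed up. Neither packet moved during the last 6° of winding, so the row was tight by then.

**Spring travel:** my two estimates disagreed. Tracking the packets against the knob angle gave about 3.3 mm, and the pad-to-carriage distance before and after gave 4.2 to 4.7 mm. Both are inside the 1 to 5.6 mm band.

**Wrist torque:** this check failed. During the final turns it fell to between 0.04 and 0.11 N m instead of rising with the springs, so it did not confirm the press. The pictures did show the carriage still advancing.

**Outer knob and bystanders:** matching the side fence in the pictures before and after showed no shift beyond about 0.1 pixel (roughly 0.5 mm). The match was weaker in the top view (0.81). The jars show no shift in the final picture by eye. The arm partly hides the card stack there, so I could not fully check it.

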